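# Clamp a battery pack with the turnbuckle fixture

### The job

Lay the loose laptop battery pack flat on the middle of the clamping fixture's raised bed, lengthways between the two jaws, and let go of it. Then turn the turnbuckle by pushing its upper spokes over, away from the bed, so that both jaws draw in together, until both spring pads are pressed about half-way into their jaws by the pack; never press a pad all the way in. Leave the loose disk drive and the fan where they lie.

Things in the scene. Friction and masses are not known exactly. Their poses are not given: they have to be found in the camera images.
- fixture: Clamping fixture bolted to the table, steel base plate 200 x 290 x 12 mm. Origin on the table straight below its bed's centre; x points from the bed to the turnbuckle (away from the robot, within 0.3 rad), y along the jaws' travel, z up. A grey jaw (+y left, -y right) stands beyond each end of the bed, top 76 mm above the table, 46 mm wide, with an arm 56 mm high back to the turnbuckle.
- bed_center (a point): Centre of the bed's top face, 55 mm above the table; axes as the fixture's. The bed is a flat grey block, 64 mm (x) by 110 mm (y), without rails: the jaws centre the pack in y. The pack's centre belongs 9.5 mm above this point.
- sleeve_center (a point): Centre of the turnbuckle sleeve, 108 mm from the bed's centre along x, 47 mm above the table; axes as the fixture's, not turning. Sleeve 84 mm long along y, 22 mm thick. Four smooth spokes 90 degrees apart stand out from its middle (y = 0) in one plane: 8 mm thick, 12 mm black balls at their ends, tips 42 mm from the axis. Closed fingers can come down between two spokes and push one.
- sleeve (a joint): Turn of the sleeve, rad, 0 (jaws open) to 9; starts between 0 and 2. At 0 a spoke points straight up; at angle a it leans a towards the fixture's +x. It grows, and each jaw comes in 2.5 mm per rad, when an upper spoke is pushed towards +x (away from the bed). It takes 0.12 N m (about 4 N at a spoke) and stays where left. Pads meet a 130 mm pack near 5.2 rad, and are half-way in near 6.8.
- pad_left_face (a point): Centre of the face of the left (+y) jaw's spring pad, a black plate 36 mm wide and 14 mm high on two steel pins, 64.5 mm above the table. 78 mm from the bed's centre line at sleeve angle 0.
- pad_right_face (a point): The same for the right (-y) jaw's pad.
- pad_left (a joint): How far the left (+y) pad is pressed into its jaw, m: 0 free (10 mm of its two pins visible), 0.008 bottomed. Spring of 1.2 N/mm. About half-way is 0.004.
- pad_right (a joint): The same for the right (-y) pad.
- battery_center (a point): Centre (half-way up) of the loose battery pack: a plain matt black slab 46 x 130 x 19 mm (x, y, z), 0.2 kg, lying flat on the table. Grasp across its 46 mm side, from above. On the bed its long side (y) goes along the fixture's y, either way round; its ends then overhang the bed by 10 mm.
- disk: Loose silvery 2.5 inch disk drive, 70 x 100 x 11 mm, lying on the table; to be left alone. Origin at the centre of its underside.
- fan: Loose black cooling fan with a short wire, 65 x 96 x 11 mm, lying on the table; to be left alone. Origin at the centre of its underside.
- battery: The battery pack itself (see battery_center); origin at the centre of its underside, same axes.
Mind the look-alikes: they are no part of the job. What is shaped like the battery but purple is not meant.

How it is judged (in metres and radians):
On the way, in this order (a step that is already met when the one before it is completed fails the run):
1. the pack lies flat and lengthways on the bed between the jaws, let go (x of battery_center in the frame of fixture between -0.014 and 0.014 m and y of battery_center in the frame of fixture between -0.014 and 0.014 m and z of battery_center in the frame of fixture between 0.06 and 0.069 m and angle between the y axis of battery_center and the y axis of fixture, either way round below 0.14 rad and angle between the z axis of battery_center and the z axis of fixture, either way round below 0.1 rad and contact force between the fingers and battery below 0.2 N), for 0.2 s.
2. both pads are pressed in by the pack as the jaws draw in (value of joint each of pad_left, pad_right above 0.002 m), for 0.2 s.
At the end, for the whole second after the job is handed in: The battery pack lies flat on the bed (centre within 14 mm of the bed's centre in the fixture's x and 6 mm in y, turned less than 0.14 rad, level within 0.1 rad), clamped: each pad is pressed in between 2 and 6.5 mm of its 8 mm; all at rest (all of step 2 and x of battery_center in the frame of fixture between -0.014 and 0.014 m and y of battery_center in the frame of fixture between -0.006 and 0.006 m and z of battery_center in the frame of fixture between 0.06 and 0.069 m and angle between the y axis of battery_center and the y axis of fixture, either way round below 0.14 rad and angle between the z axis of battery_center and the z axis of fixture, either way round below 0.1 rad and value of joint each of pad_left, pad_right below 0.0065 m and linear speed of battery below 0.01 m/s and velocity of joint sleeve between -0.05 and 0.05 rad/s); the robot touches nothing.
It fails at once if a pad is pressed all the way into its jaw (beyond 7.4 mm) (value of joint any of pad_left, pad_right above 0.0074 m).
It fails at once if the loose disk drive or the fan is moved by more than 30 mm (distance of any of disk, fan from where it was at the start of the episode above 0.03 m).
It also fails if it takes over 69 s, if anything falls off the work surface, if the arm or the gripper's body presses on something with over 40 N, if the wrist force passes 120 N, or if a joint passes its speed limit or range.

### The arm

A 6-joint arm with a two-finger parallel gripper is mounted at the origin on a cart in front of the work surface, level with it; the furniture and walls round the work are solid. World frame = base frame: x ahead of the robot, y to its left, z up, the work surface at z = 0. Lengths are in mm, angles in rad, forces in N, time in s.
With the tool pointing down it reaches from about 275 to 750 mm from the base axis. Payload 10.2 kg.
Tool frame: the origin (TCP) lies at the very end of the fingers, on their centre line; the grasp point (between the pads) lies 19 mm behind it; x points along the fingers, z is the direction in which the jaws open and shut, and the axes are right-handed (so a half turn about x gives the same grasp; the last joint's range is limited). The gripper opens to 85 mm and grips with 20 to 120 N. Pads are 22 mm wide; open, the fingers measure 114 mm over their backs; the gripper's body (76 mm by 85 mm) begins 54 mm behind the grasp point. The pads swing forward as they close: fully open they stand 13 mm farther back than shut.
Start: joints at [0.927, 0.313, 1.498, -0, 1.331, -0.223], TCP at [214.471, 479.201, 231.294] pointing down, gripper open.
Joint ranges: [-2.94, 2.94], [-0.97, 2.17], [0.19, 2.56], [-1.23, 4.37], [0.02, 3.11], [-2.88, 2.88]. Speed limits (rad/s): [2.39, 2.39, 3.01, 3.14, 3.14, 3.14].

### API

Orientations are given as a unit quaternion [w, x, y, z].
In Python, from rig import sense, vision, job gives the robot as it stands. The module is installed in compiled form; this text tells all that it offers.
- The arm moves only by the shell command python3 -m pendant 'ROWS' [FORCE]. ROWS is JSON, a list of rows, each a list of 7 numbers: the turn, a rotation vector about the tool's x, y, z in rad, then the shift along the tool's x, y, z in cm, then the opening, from 0 (shut) to 1 (fully open). A call has exactly 5 rows; each row is the pose to reach, as a shift and turn from the pose commanded when the call began, along the tool's axes at that moment; what a row does not reach only later rows make up. A row lasts 1/8 s, in which the tool goes at most 62.5 mm and 10.7 degrees, less where a joint would pass 70% of its speed; a pose out of reach is approached as far as the arm can. A call with a gripper value outside its range is refused whole. The fingers move at their own pace and stop on an object; FORCE is the grip in N (left out, the last holds). Time passes only in rows, so rows that repeat a pose let the fingers close, or fill a call up. It gives the time, the measured TCP pose, the force and the opening at its end, in the units of the state.
- sense(): the state, without advancing time (a new reading comes with each control period).
- vision.capture(name): name is "scene" or "top" or "wrist"; returns the picture (480x640x3 uint8, red, green, blue); there is no depth.
- vision.calibration(name): a dict with "K" (3x3 intrinsics, pixels), "extrinsics" (4x4, takes a point from camera to world coordinates). Camera axes: x right, y up, looking along -z (the intrinsics and any distortion apply to the point x, -y, -z); pixel columns grow to the right and rows downward; lengths in mm; the calibration is good to about 2 mm. A picture is of the moment at which its call begins: read the wrist's pose just before it. calibration takes no time and is no camera call; for the wrist camera it gives the pose at the moment of the call.
- job.finish_job(): hands the job in, once; it reports no verdict.
The state is a dict: "time_s": time; "joints": joint angles; "dq": joint speeds; "tau": joint torques, N m; "eef_pos": TCP position; "ee_rot": TCP orientation; "force": force on the tool from outside, world axes, zero at the start; "wrist_torque": the same for the moment, N m; "grip_width": opening from 0.0 (shut) to 1.0 (fully open).
Only numpy, scipy, OpenCV 4.12 (cv2) and the standard library are available. Lean on these libraries where they do the work, as an engineer would, in place of code of your own. Each camera call takes 0.05 s, during which the arm holds its last target.

## Working session

There is one attempt and no reset: what is moved stays moved. The work goes in short steps, Python scripts to look and compute and a shell command to move; the robot and the scene stay as the last step left them, time stands still between calls to the robot, and variables do not carry over. Pictures are saved under pics/ and viewed, and the job is handed in when it is done.

```bash
mkdir -p pics; ls; python3 - <<'E'
from rig import sense, vision, job
import cv2
s=sense();print({k:s[k] for k in ('time_s','eef_pos','ee_rot','grip_width','force')})
for n in ('scene','top','wrist'):
    c=vision.calibration(n);print(n,c)
    cv2.imwrite(f'pics/{n}0.png',vision.capture(n)[:,:,::-1])
E
```

```text
pics
{'time_s': 0.0, 'eef_pos': array([214.28892394, 478.98650834, 230.74480076]), 'ee_rot': array([ 0.59295868, -0.38471812,  0.59381941,  0.38440925]), 'grip_width': 1.0022270941216858, 'force': array([ 0.24604739,  0.73010798, -0.17381548])}
scene {'K': array([[496.66166718,   0.        , 316.93527743],
       [  0.        , 496.66166718, 232.55493441],
       [  0.        ,   0.        ,   1.        ]]), 'extrinsics': array([[ 6.80669266e-01,  4.08147493e-01, -6.08362535e-01,
        -1.60021176e+02],
       [-7.32590751e-01,  3.78794279e-01, -5.65531331e-01,
        -6.11061365e+02],
       [-3.75947372e-04,  8.30620562e-01,  5.56838703e-01,
         6.62976400e+02],
       [ 0.00000000e+00,  0.00000000e+00,  0.00000000e+00,
         1.00000000e+00]])}
top {'K': array([[564.50116956,   0.        , 328.14887584],
       [  0.        , 564.50116956, 241.27104067],
       [  0.        ,   0.        ,   1.        ]]), 'extrinsics': array([[ 1.70548879e-02,  9.87140754e-01, -1.58941067e-01,
         3.13050204e+02],
       [-9.99355985e-01,  2.18490590e-02,  2.84645898e-02,
        -1.90660571e+01],
       [ 3.15712694e-02,  1.58353246e-01,  9.86877654e-01,
         1.20191678e+03],
       [ 0.00000000e+00,  0.00000000e+00,  0.00000000e+00,
         1.00000000e+00]])}
wrist {'K': array([[413.95926296,   0.        , 322.54163222],
       [  0.        , 413.95926296, 240.6931066 ],
       [  0.        ,   0.        ,   1.        ]]), 'extrinsics': array([[ 4.08580392e-01, -8.75856667e-01, -2.56782324e-01,
         1.49452249e+02],
       [ 9.12721613e-01,  3.91722894e-01,  1.16156930e-01,
         5.08197129e+02],
       [-1.14930678e-03, -2.81830221e-01,  9.59463603e-01,
         3.73351793e+02],
       [ 0.00000000e+00,  0.00000000e+00,  0.00000000e+00,
         1.00000000e+00]])}
```

View pics/scene0.png

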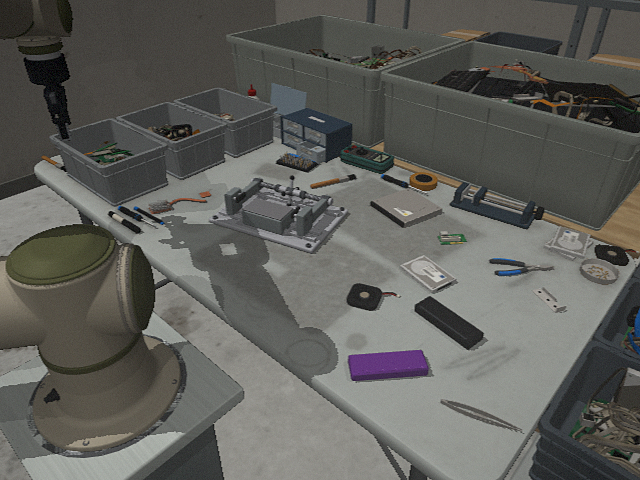

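View pics/top0.png

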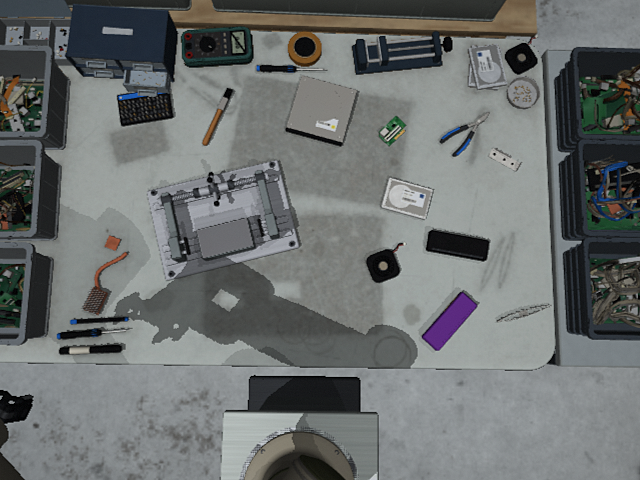

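View pics/wrist0.png

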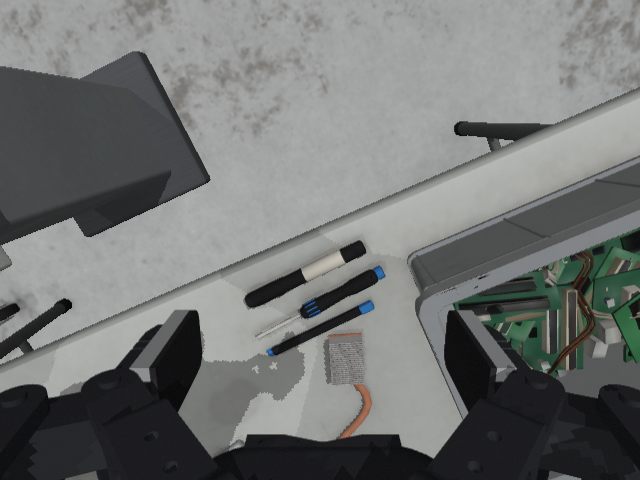

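The matt black slab is the pack: scene (449,321), top (458,245). These could be mistaken for it:
- purple slab: top (450,320)
- black fan: (382,265), with another at (520,57)
- black comb block: (146,109)
- disk: (407,198)

The fixture is at top (225,218). I'll check close crops next.

```bash
python3 - <<'E'
import cv2
a=cv2.imread('pics/top0.png')
cv2.imwrite('pics/c1.png',cv2.resize(a[215:275,410:510],None,fx=8,fy=8,interpolation=cv2.INTER_CUBIC)[:480])
cv2.imwrite('pics/c2.png',cv2.resize(a[150:285,140:310],None,fx=4.4,fy=4.4,interpolation=cv2.INTER_CUBIC))
b=cv2.imread('pics/scene0.png')
cv2.imwrite('pics/c3.png',cv2.resize(b[165:255,205:355],None,fx=5.3,fy=5.3,interpolation=cv2.INTER_CUBIC))
E
```

```text
(no output)
```

View pics/c1.png

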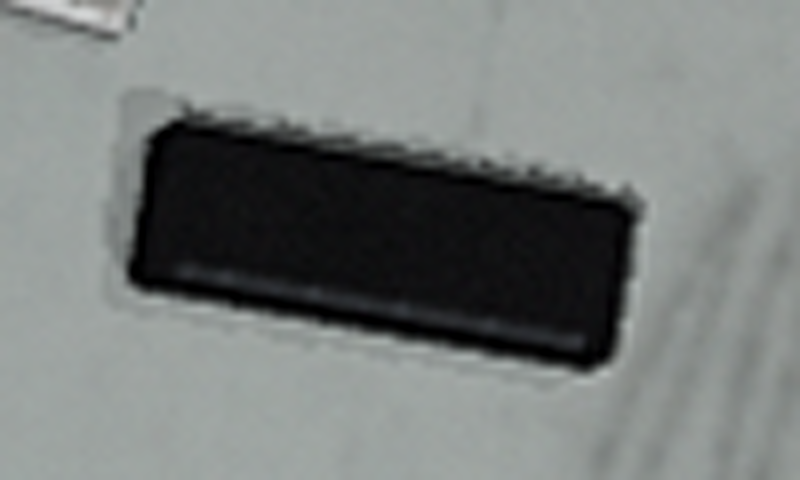

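View pics/c2.png

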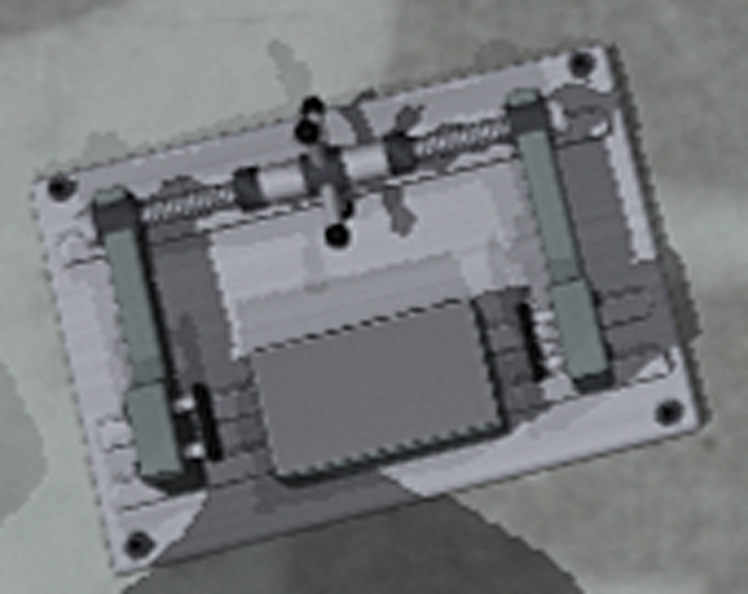

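View pics/c3.png

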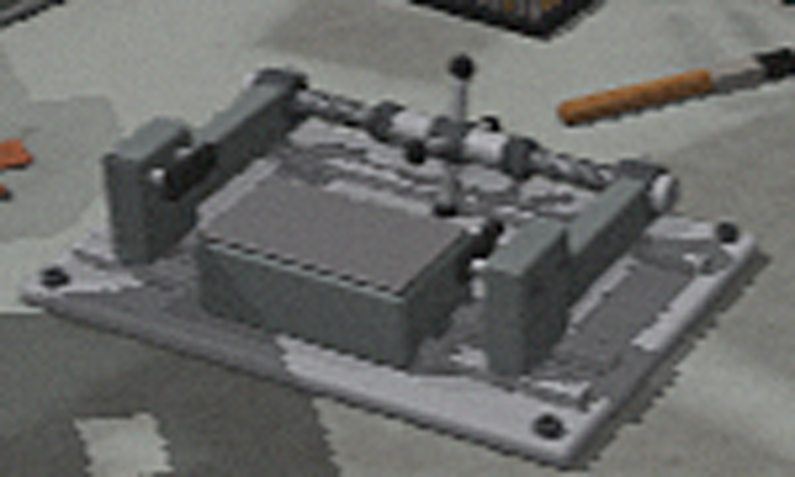

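The crop confirms a plain black slab with top-face corners at about c1 (160,125), (630,205), (605,345) and (140,275). Crop c2 shows the bed with top-face corners (247,352), (477,300), (500,425) and (280,475), and the spoke balls at (312,108), (308,130) and (337,235).

```bash
cat > h.py <<'E'
import numpy as np
from rig import sense, vision, job
def proj(c,P):
    P=np.atleast_2d(np.asarray(P,float));E=c['extrinsics']
    q=(P-E[:3,3])@E[:3,:3]
    q=q*[1,-1,-1]; u=q@c['K'].T
    return u[:,:2]/u[:,2:]
def unproj(c,uv,z):
    E=c['extrinsics'];uv=np.atleast_2d(np.asarray(uv,float))
    d=np.c_[uv,np.ones(len(uv))]@np.linalg.inv(c['K']).T*[1,-1,-1]@E[:3,:3].T
    o=E[:3,3];return o+d*((z-o[2])/d[:,2])[:,None]
def crop(uv,x0,y0,f):
    return (np.atleast_2d(np.asarray(uv,float))+.5)/f-.5+[x0,y0]
E
python3 - <<'E'
from h import *
from scipy.optimize import least_squares
c=vision.calibration('top');s=vision.calibration('scene')
b=unproj(c,crop([(160,125),(630,205),(605,345),(140,275)],410,215,8),19)
print(b.round(1),b.mean(0).round(1))
e=(b[1]+b[2]-b[0]-b[3])[:2];print('len',np.linalg.norm(e)/2,'ydir',np.degrees(np.arctan2(-e[1],-e[0])), 'wid',np.linalg.norm(b[0]-b[3]),np.linalg.norm(b[1]-b[2]))
bed=crop([(247,352),(477,300),(500,425),(280,475)],140,150,4.4)
print(unproj(c,bed,55).round(1))
pl=crop([(40,180),(612,45),(705,428),(115,573)],140,150,4.4)
print(unproj(c,pl,12).round(1))
bolt=unproj(c,crop([(60,188),(581,64),(669,411),(138,544)],140,150,4.4),15);print('bolts',bolt.round(1))
# scene bed corners: left-back, right-back, right-front, left-front
sb=crop([(283,165),(465,228),(400,293),(203,242)],205,165,5.3)
print('scene bed',unproj(s,sb,55).round(1))
sball=crop([(461,66),(491,124),(447,210),(415,152)],205,165,5.3)
tball=crop([(337,235),(310,104),(308,130)],140,150,4.4)
def f(p):
    x,y,t=p
    R=np.array([[np.cos(t),-np.sin(t)],[np.sin(t),np.cos(t)]])
    L=np.array([(32,55),(32,-55),(-32,-55),(-32,55)])
    P=np.c_[L@R.T+[x,y],np.full(4,55)]
    return np.r_[(proj(c,P)-bed).ravel(),(proj(s,P)-sb).ravel()]
r=least_squares(f,[380,180,0.2]);print(r.x,r.fun.round(1))
x,y,t=r.x
def sp(a,k):
    aa=a+k*np.pi/2
    lx=108+36*np.sin(aa);z=47+36*np.cos(aa)
    return [x+lx*np.cos(t),y+lx*np.sin(t),z]
for a in np.arange(0,1.6,.1):
    P=np.array([sp(a,k) for k in range(4)])
    print(a.round(1),((proj(s,P)-[205,165]+.5)*5.3).round(0).tolist())
print(sball)
E
```

```text
[[ 532.4 -270.1   19. ]
 [ 513.5 -396.5   19. ]
 [ 475.5 -388.7   19. ]
 [ 491.7 -264.3   19. ]] [ 503.3 -329.9   19. ]
len 126.67543468634688 ydir 82.04476197607546 wid 41.14651937662256 38.77974500802277
[[516.  219.8  55. ]
 [543.2 114.   55. ]
 [484.1 101.1  55. ]
 [458.6 201.5  55. ]]
[[606.4 333.5  12. ]
 [682.1  57.5  12. ]
 [491.3   6.7  12. ]
 [415.4 285.3  12. ]]
bolts [[601.9 322.7  15. ]
 [671.   72.3  15. ]
 [498.7  24.2  15. ]
 [429.2 274.6  15. ]]
scene bed [[524.9 224.5  55. ]
 [542.4 121.7  55. ]
 [485.  103.6  55. ]
 [454.7 198.5  55. ]]
[5.00512859e+02 1.59850478e+02 2.46621039e-01] [-0.5 -1.  -0.1 -0.9  1.1  0.6 -2.   1.2 -1.1  1.5  3.   0.7  0.8  1.1
 -1.4 -1.2]
0.0 [[462.0, 79.0], [502.0, 114.0], [466.0, 211.0], [425.0, 179.0]]
0.1 [[466.0, 76.0], [502.0, 121.0], [463.0, 214.0], [424.0, 172.0]]
0.2 [[470.0, 74.0], [502.0, 128.0], [459.0, 216.0], [425.0, 165.0]]
0.3 [[474.0, 73.0], [501.0, 135.0], [455.0, 218.0], [426.0, 158.0]]
0.4 [[478.0, 72.0], [500.0, 142.0], [451.0, 219.0], [427.0, 150.0]]
0.5 [[481.0, 72.0], [499.0, 149.0], [448.0, 219.0], [428.0, 143.0]]
0.6 [[485.0, 73.0], [497.0, 156.0], [444.0, 219.0], [430.0, 135.0]]
0.7 [[488.0, 75.0], [495.0, 163.0], [441.0, 217.0], [432.0, 128.0]]
0.8 [[491.0, 77.0], [492.0, 170.0], [438.0, 215.0], [435.0, 121.0]]
0.9 [[493.0, 80.0], [490.0, 177.0], [435.0, 213.0], [438.0, 114.0]]
1.0 [[496.0, 84.0], [487.0, 183.0], [432.0, 209.0], [441.0, 107.0]]
1.1 [[498.0, 88.0], [483.0, 189.0], [430.0, 205.0], [444.0, 101.0]]
1.2 [[499.0, 93.0], [480.0, 195.0], [428.0, 201.0], [448.0, 95.0]]
1.3 [[501.0, 98.0], [477.0, 200.0], [427.0, 196.0], [452.0, 90.0]]
1.4 [[502.0, 104.0], [473.0, 204.0], [426.0, 190.0], [455.0, 85.0]]
1.5 [[502.0, 110.0], [469.0, 208.0], [425.0, 184.0], [459.0, 81.0]]
[[291.5754717  177.04716981]
 [297.23584906 187.99056604]
 [288.93396226 204.21698113]
 [282.89622642 193.27358491]]
```

```bash
cat >> h.py <<'E'
from scipy.spatial.transform import Rotation as Ro
def rot(s): return Ro.from_quat(np.roll(s['ee_rot'],-1))
def plan(x,y,z,yaw):
    """tool down, tool y-axis along world angle yaw (or yaw+pi): print shift cm and rotvec"""
    s=sense();R=rot(s);p=np.array(s['eef_pos'])
    sh=R.inv().apply(np.array([x,y,z])-p)/10
    print('t',round(s['time_s'],2),'pos',p.round(1),'grip',round(s['grip_width'],3),'F',np.round(s['force'],1),'j',np.round(s['joints'],2))
    print('shift cm',sh.round(2))
    for k in (0,np.pi):
        a=yaw+k
        T=np.array([[0,np.cos(a),0],[0,np.sin(a),0],[-1,0,0]],float);T[:,2]=np.cross(T[:,0],T[:,1])
        print('rotvec',(R.inv()*Ro.from_matrix(T)).as_rotvec().round(3))
E
python3 - <<'E'
from h import *
s=sense();print(rot(s).as_matrix().round(3))
plan(503,-330,150,np.radians(82))
E
```

```text
[[-0.001 -0.913  0.408]
 [-0.001  0.408  0.913]
 [-1.     0.    -0.001]]
t 0.15 pos [214.3 479.  230.9] grip 1.001 F [-0.2  0.7 -0.7] j [ 0.93  0.31  1.5   0.    1.33 -0.22]
shift cm [  8.13 -59.4  -62.05]
rotvec [ 1.29e+00 -1.00e-03  0.00e+00]
rotvec [-1.852e+00 -0.000e+00 -1.000e-03]
```

```bash
R='[1.29,0,0,3,-59.4,-62,1]'; python3 -m pendant '[[1.29,0,0,3,-59.4,-62,1],[1.29,0,0,3,-59.4,-62,1],[1.29,0,0,3,-59.4,-62,1],[1.29,0,0,3,-59.4,-62,1],[1.29,0,0,3,-59.4,-62,1]]' 40
python3 -c "
from h import *
plan(503,-330,200,np.radians(82))"
```

```text
time_s: 0.78
eef_pos: [319.7, 183.3, 220.4]
ee_rot: [0.704, -0.073, 0.703, 0.073]
force: [1.5, 0.3, 0.4]
grip_width: 0.999
t 0.78 pos [319.7 183.3 220.4] grip 0.999 F [1.5 0.3 0.4] j [ 0.2  -0.03  1.93 -0.    1.24 -0.01]
shift cm [  2.04 -54.     7.39]
rotvec [ 0.346  0.001 -0.   ]
rotvec [-2.795e+00  0.000e+00  1.000e-03]
```

```bash
python3 -m pendant '[[0.34,0,0,2,-54,7.4,1],[0.34,0,0,2,-54,7.4,1],[0.34,0,0,2,-54,7.4,1],[0.34,0,0,2,-54,7.4,1],[0.34,0,0,2,-54,7.4,1]]'
python3 -c "
from h import *
plan(503,-330,200,np.radians(82))"
```

```text
time_s: 1.4
eef_pos: [426.5, -110.6, 208.9]
ee_rot: [0.706, 0.045, 0.706, -0.045]
force: [1.6, -0.4, -0.1]
grip_width: 0.997
t 1.4 pos [ 426.5 -110.6  208.9] grip 0.997 F [ 1.6 -0.4 -0.1] j [-0.52  0.15  1.77  0.    1.23 -0.39]
shift cm [  0.89 -20.78  10.39]
rotvec [ 0.011  0.    -0.   ]
rotvec [-3.13  0.    0.  ]
```

```bash
python3 -m pendant '[[0.01,0,0,0.9,-20.8,10.4,1],[0.01,0,0,0.9,-20.8,10.4,1],[0.01,0,0,0.9,-20.8,10.4,1],[0.01,0,0,0.9,-20.8,10.4,1],[0.01,0,0,0.9,-20.8,10.4,1]]'
python3 - <<'E'
from h import *
import cv2
plan(503,-330,60,np.radians(82))
c=vision.calibration('wrist');np.savez('w1.npz',**c)
cv2.imwrite('pics/w1.png',vision.capture('wrist')[:,:,::-1])
E
```

```text
time_s: 2.02
eef_pos: [502.8, -330.2, 198.4]
ee_rot: [0.705, 0.05, 0.706, -0.049]
force: [0.1, 0.4, -1.4]
grip_width: 0.998
t 2.02 pos [ 502.8 -330.2  198.4] grip 0.998 F [ 0.1  0.4 -1.4] j [-0.78  0.51  1.3  -0.    1.34 -0.64]
shift cm [1.384e+01 1.000e-02 4.000e-02]
rotvec [-0.    -0.001 -0.001]
rotvec [ 3.141e+00 -1.000e-03  2.000e-03]
```

View pics/w1.png

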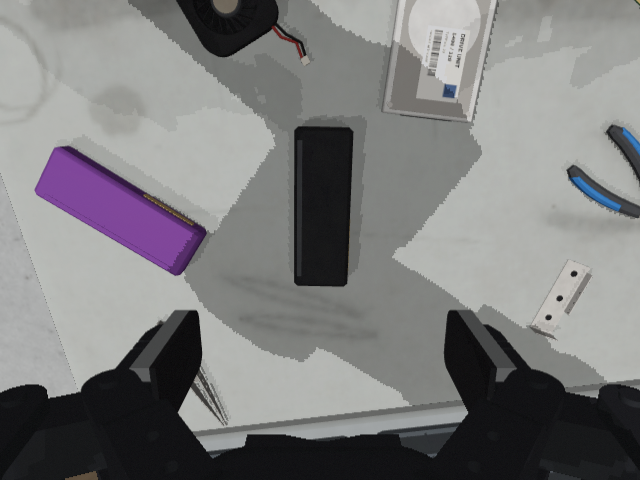

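The wrist view shows the black slab with corners at (297,127), (353,128), (348,286) and (295,286), the purple slab to its left and the fan and disk above.

```bash
python3 - <<'E'
from h import *
import cv2
c=dict(np.load('w1.npz'))
a=cv2.imread('pics/w1.png')
cv2.imwrite('pics/w1c.png',cv2.resize(a[115:300,270:380],None,fx=3.2,fy=3.2,interpolation=cv2.INTER_CUBIC))
g=a.max(2);m=((g<45)*255).astype('uint8');m[300:]=0;m[:,:280]=0;m[:,370:]=0;m[:115]=0
q=cv2.boxPoints(cv2.minAreaRect(np.argwhere(m>0)[:,::-1].astype(np.float32)));print(q)
for z in (0,10,19):
  P=unproj(c,q,z);print(z,P.mean(0).round(1),[np.linalg.norm(P[i]-P[i-1]).round(1) for i in range(4)],[np.degrees(np.arctan2(*(P[i]-P[i-1])[1::-1])).round(1) for i in range(4)])
E
```

```text
[[292.18405  284.87607 ]
 [295.06973  126.1649  ]
 [352.4326   127.207855]
 [349.5469   285.919   ]]
0 [ 502.5 -332.2    0. ] [np.float64(50.9), np.float64(135.7), np.float64(45.6), np.float64(135.7)] [np.float64(170.9), np.float64(79.8), np.float64(-9.0), np.float64(-97.9)]
10 [ 502.8 -330.    10. ] [np.float64(49.4), np.float64(131.7), np.float64(44.2), np.float64(131.8)] [np.float64(170.9), np.float64(79.8), np.float64(-9.0), np.float64(-97.9)]
19 [ 503.1 -328.1   19. ] [np.float64(48.0), np.float64(128.1), np.float64(43.0), np.float64(128.2)] [np.float64(170.9), np.float64(79.8), np.float64(-9.0), np.float64(-97.9)]
```

View pics/w1c.png

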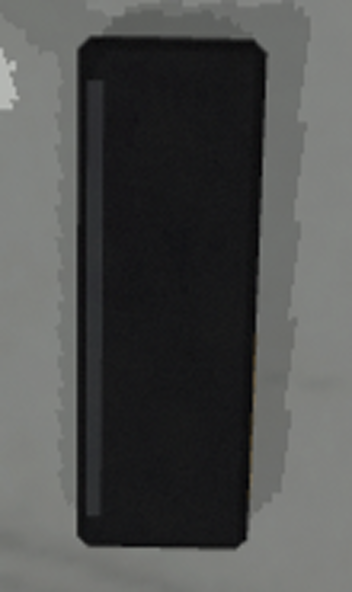

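```bash
python3 -m pendant '[[0,0,0,6,-0.1,0,1],[0,0,0,12,-0.1,0,1],[0,0,0,16,-0.1,0,1],[0,0,0,18.5,-0.1,0,0.8],[0,0,0,19.4,-0.1,0,0.8]]'
python3 -m pendant '[[0,0,0,0,0,0,0.3],[0,0,0,0,0,0,0.3],[0,0,0,0,0,0,0.3],[0,0,0,0,0,0,0.3],[0,0,0,0,0,0,0.3]]' 40
python3 - <<'E'
from h import *
import cv2
plan(503,-330,150,np.radians(82))
cv2.imwrite('pics/w2.png',vision.capture('wrist')[:,:,::-1])
E
```

```text
time_s: 2.7
eef_pos: [502.4, -327.5, 5.1]
ee_rot: [0.705, 0.049, 0.706, -0.048]
force: [0.8, 0.2, -0.5]
grip_width: 0.799
time_s: 3.32
eef_pos: [503.4, -329.1, 7.3]
ee_rot: [0.706, 0.048, 0.705, -0.049]
force: [-0.2, 2.2, 6.8]
grip_width: 0.518
t 3.33 pos [ 503.4 -329.1    7.3] grip 0.518 F [-0.2  2.2  6.8] j [-0.77  0.73  1.48  0.    0.94 -0.64]
shift cm [-14.27  -0.1   -0.  ]
rotvec [0.002 0.002 0.001]
rotvec [-3.139e+00 -1.000e-03  2.000e-03]
```

View pics/w2.png

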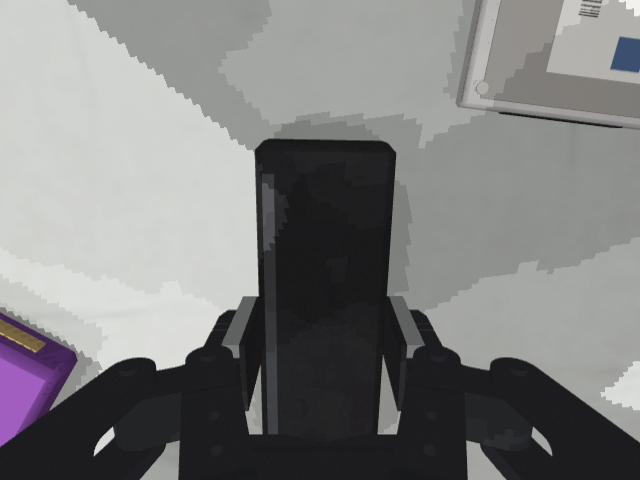

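```bash
python3 -m pendant '[[0,0,0,-4,0,0,0.3],[0,0,0,-9,0,0,0.3],[0,0,0,-14,0,0,0.3],[0,0,0,-15,0,0,0.3],[0,0,0,-15,0,0,0.3]]'
python3 - <<'E'
from h import *
import cv2
plan(500.5,159.8,157,np.radians(105.2))
cv2.imwrite('pics/w3.png',vision.capture('wrist')[:,:,::-1])
E
```

```text
time_s: 4.0
eef_pos: [502.6, -328.7, 155.4]
ee_rot: [0.705, 0.049, 0.706, -0.049]
force: [0.3, -0.5, -3.0]
grip_width: 0.52
t 4.0 pos [ 502.6 -328.7  155.4] grip 0.52 F [ 0.3 -0.5 -3. ] j [-0.77  0.54  1.36 -0.    1.24 -0.64]
shift cm [-0.14 48.36 -6.91]
rotvec [-0.403 -0.    -0.   ]
rotvec [ 2.739e+00 -0.000e+00  1.000e-03]
```

View pics/w3.png

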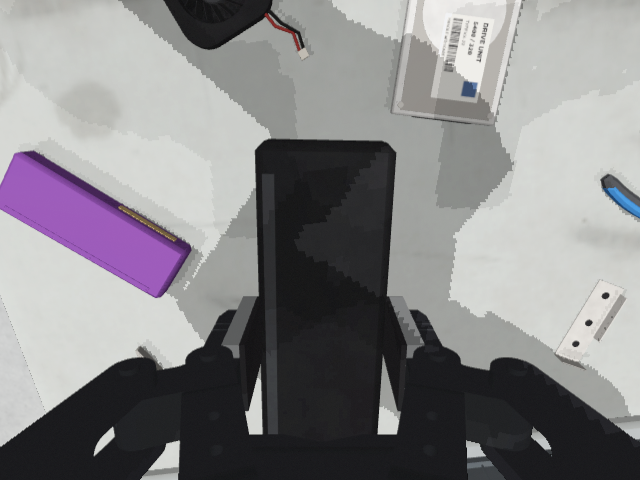

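The pack hangs level in the fingers, with its far top edge at row ~152 between columns 262 and 392. Next I'll work out its offset in the hand.

```bash
python3 - <<'E'
from h import *
c=vision.calibration('wrist');s=sense();R=rot(s)
P=unproj(c,[(262,152),(392,152),(256,152),(395,152)],s['eef_pos'][2]+11.7)
print(R.inv().apply(P-s['eef_pos']).round(1))
P=unproj(c,[(325,140)],s['eef_pos'][2]+2)
print(R.inv().apply(P-s['eef_pos']).round(1))
E
python3 -m pendant '[[0,0,0,-3,4,-0.6,0.3],[-0.1,0,0,-3,10,-1.4,0.3],[-0.3,0,0,-3,48.4,-6.9,0.3],[-0.403,0,0,-3,48.4,-6.9,0.3],[-0.403,0,0,-3,48.4,-6.9,0.3]]'
python3 -c "
from h import *
plan(500.5,159.8,180,np.radians(105.2))"
```

```text
[[-11.6  61.7 -18.3]
 [-11.7  61.7  22. ]
 [-11.6  61.7 -20.2]
 [-11.7  61.7  22.9]]
[[-1.9 64.8  1.3]]
time_s: 4.68
eef_pos: [500.8, -38.3, 184.1]
ee_rot: [0.7, -0.093, 0.702, 0.094]
force: [0.7, 0.2, -2.2]
grip_width: 0.517
t 4.67 pos [500.8 -38.3 184.1] grip 0.517 F [ 0.7  0.2 -2.2] j [-0.31  0.31  1.63  0.    1.2  -0.58]
shift cm [ 0.43 19.12  5.19]
rotvec [ 0.001 -0.003 -0.002]
rotvec [-3.141e+00  3.000e-03 -4.000e-03]
```

```bash
python3 -m pendant '[[0,0,0,0.4,19.1,5.2,0.3],[0,0,0,0.4,19.1,5.2,0.3],[0,0,0,0.4,19.1,5.2,0.3],[0,0,0,0.4,19.1,5.2,0.3],[0,0,0,0.4,19.1,5.2,0.3]]'
python3 - <<'E'
from h import *
import cv2
plan(500.5,159.8,66,np.radians(105.2))
c=vision.calibration('wrist');np.savez('w4.npz',**c)
for n in ('wrist','scene','top'): cv2.imwrite(f'pics/{n}4.png',vision.capture(n)[:,:,::-1])
b=cv2.imread('pics/scene4.png')
cv2.imwrite('pics/scene4c.png',cv2.resize(b[135:255,205:355],None,fx=5,fy=5,interpolation=cv2.INTER_CUBIC))
E
```

```text
time_s: 5.3
eef_pos: [501.3, 157.5, 180.5]
ee_rot: [0.7, -0.094, 0.702, 0.094]
force: [-0.0, -0.2, -3.1]
grip_width: 0.514
t 5.3 pos [501.3 157.5 180.5] grip 0.514 F [-0.  -0.2 -3.1] j [ 0.08  0.36  1.57 -0.    1.21 -0.18]
shift cm [11.45  0.24  0.02]
rotvec [ 0.001 -0.003 -0.   ]
rotvec [-3.14   0.    -0.004]
```

View pics/wrist4.png

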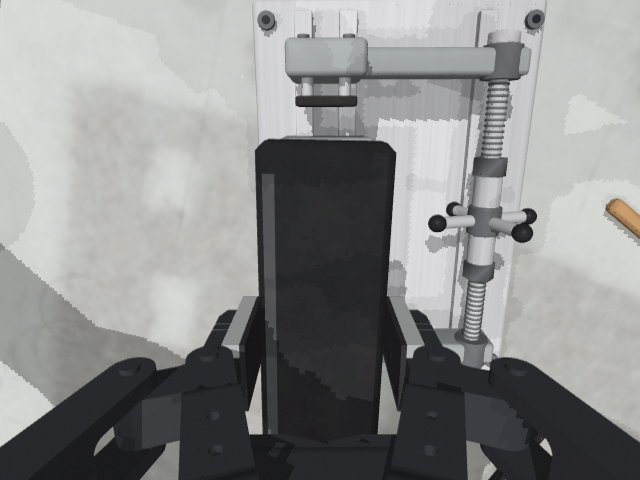

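View pics/scene4c.png

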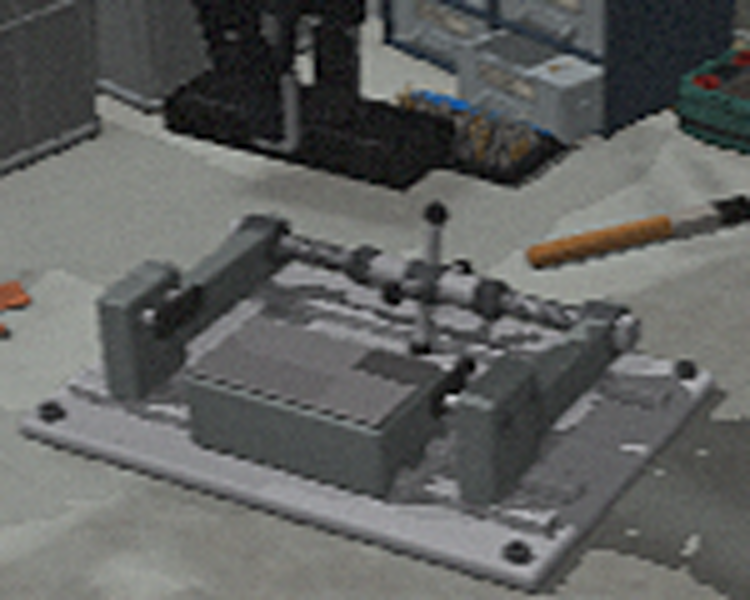

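The wrist view shows these points:
- left pad face: (296..357, 106)
- jaw: centre (326,58)
- bolts: (266,20) and (535,19)
- spoke hub: (485,221)
- balls: (437,223), (454,210), (529,216) and (521,233)

```bash
python3 - <<'E'
from h import *
c=dict(np.load('w4.npz'))
b=unproj(c,[(266,20),(535,19)],15);print('bolts',b.round(1),'yaw',np.arctan2(*(b[1]-b[0])[1::-1]))
pf=unproj(c,[(296,106),(357,106)],64.5);print('pad',pf.round(1),pf.mean(0).round(1),'yaw',np.arctan2(*(pf[1]-pf[0])[1::-1]))
js=unproj(c,[(285,40),(285,75)],76);print('jaw',js.round(1))
t=.265
for z in(47,58): print('hub',unproj(c,[(485,221)],z).round(1))
T=lambda P,cx,cy:np.c_[(P[:,0]-cx)*np.cos(t)+(P[:,1]-cy)*np.sin(t),-(P[:,0]-cx)*np.sin(t)+(P[:,1]-cy)*np.cos(t)].round(1)
print('pad local',T(pf,500.5,159.8),'hub local',T(unproj(c,[(485,221)],58),500.5,159.8))
print('bolt local',T(b,500.5,159.8))
# ball fit
from scipy.optimize import least_squares
obs=np.array([(529,216),(521,233),(437,223),(454,210)])
for order in [(0,1,2,3),(1,0,3,2),(3,0,1,2),(2,3,0,1),(3,2,1,0)]:
  o=obs[list(order)]
  def f(p):
    x,y,a=p
    P=[]
    for k in range(4):
        A=a+k*np.pi/2;d=36*np.sin(A);P.append([x+d*np.cos(t),y+d*np.sin(t),47+36*np.cos(A)])
    return (proj(c,P)-o).ravel()
  for a0 in (.2,.8,1.3):
    r=least_squares(f,[604,188,a0]);print(order,r.x.round(2),r.cost.round(1),r.fun.round(1) if r.cost<50 else '', T(r.x[None],500.5,159.8))
E
```

```text
bolts [[429.1 277.8  15. ]
 [602.7 325.8  15. ]] yaw 0.26931785366591854
pad [[465.4 229.4  64.5]
 [500.4 238.9  64.5]] [482.9 234.2  64.5] yaw 0.26643354464321334
jaw [[452.  260.8  76. ]
 [456.2 243.6  76. ]]
hub [[607.5 191.   47. ]]
hub [[602.5 192.5  58. ]]
pad local [[-15.6  76.4]
 [ 20.6  76.4]] hub local [[107.    4.8]]
bolt local [[-38.  132.6]
 [142.1 133.4]]
(0, 1, 2, 3) [6.0627e+02 1.9248e+02 5.5000e-01] 587.4  [[110.6   3.8]]
(0, 1, 2, 3) [6.0627e+02 1.9248e+02 5.5000e-01] 587.4  [[110.6   3.8]]
(0, 1, 2, 3) [6.0627e+02 1.9248e+02 5.5000e-01] 587.4  [[110.6   3.8]]
(1, 0, 3, 2) [6.0651e+02 1.9171e+02 2.7000e-01] 1.2 [ 0.2  0.2 -0.8  0.7  0.7 -0.9 -0.1 -0. ] [[110.7   3. ]]
(1, 0, 3, 2) [6.0651e+02 1.9171e+02 2.7000e-01] 1.2 [ 0.2  0.2 -0.8  0.7  0.7 -0.9 -0.1 -0. ] [[110.7   3. ]]
(1, 0, 3, 2) [6.0651e+02 1.9171e+02 2.7000e-01] 1.2 [ 0.2  0.2 -0.8  0.7  0.7 -0.9 -0.1 -0. ] [[110.7   3. ]]
(3, 0, 1, 2) [606.27 192.48  -1.02] 587.4  [[110.6   3.8]]
(3, 0, 1, 2) [606.27 192.48  -1.02] 587.4  [[110.6   3.8]]
(3, 0, 1, 2) [606.27 192.48  -1.02] 587.4  [[110.6   3.8]]
(2, 3, 0, 1) [606.27 192.48  -2.59] 587.4  [[110.6   3.8]]
(2, 3, 0, 1) [606.27 192.48   3.69] 587.4  [[110.6   3.8]]
(2, 3, 0, 1) [606.27 192.48   3.69] 587.4  [[110.6   3.8]]
(3, 2, 1, 0) [606.51 191.71  -2.87] 1.2 [ 0.7 -0.9 -0.1 -0.   0.2  0.2 -0.8  0.7] [[110.7   3. ]]
(3, 2, 1, 0) [606.51 191.71   3.41] 1.2 [ 0.7 -0.9 -0.1 -0.   0.2  0.2 -0.8  0.7] [[110.7   3. ]]
(3, 2, 1, 0) [606.51 191.71   3.41] 1.2 [ 0.7 -0.9 -0.1 -0.   0.2  0.2 -0.8  0.7] [[110.7   3. ]]
```

```bash
python3 - <<'E'
from h import *
plan(502,162,64,np.pi/2+.267)
c=vision.calibration('top')
L=unproj(c,crop([(203,383),(216,455)],140,150,4.4),71.5);Rr=unproj(c,crop([(518,303),(534,378)],140,150,4.4),71.5)
t=.267;v=np.array([-np.sin(t),np.cos(t)])
print(L.round(1),Rr.round(1),'sep',(L.mean(0)-Rr.mean(0))[:2]@v)
print('local y',(L[:,:2]-[502,162])@v,(Rr[:,:2]-[502,162])@v)
E
```

```text
t 5.45 pos [501.9 156.1 181.4] grip 0.515 F [ 0.1 -0.6 -3.2] j [ 0.08  0.36  1.57 -0.    1.21 -0.18]
shift cm [11.74  0.57  0.17]
rotvec [-0.003 -0.001  0.   ]
rotvec [3.138e+00 0.000e+00 2.000e-03]
[[498.2 235.6  71.5]
 [465.  227.8  71.5]] [[538.9  93.2  71.5]
 [503.9  84.6  71.5]] sep 148.2347865015222
local y [71.97692998 73.22269574] [-76.08771406 -75.18223323]
```

```bash
python3 -m pendant '[[0,0,0,3,0.5,0.1,0.3],[0,0,0,6,0.5,0.1,0.3],[0,0,0,8,0.5,0.1,0.3],[0,0,0,9,0.5,0.1,0.3],[0,0,0,9,0.5,0.1,0.3]]'
python3 -c "
from h import *
for i in range(3):plan(501.5,161,64,np.pi/2+.267); vision.capture('top')"
```

```text
time_s: 6.08
eef_pos: [501.6, 161.9, 91.8]
ee_rot: [0.701, -0.093, 0.701, 0.093]
force: [-0.2, -0.5, -2.7]
grip_width: 0.514
t 6.08 pos [501.6 161.9  91.8] grip 0.514 F [-0.2 -0.5 -2.7] j [ 0.09  0.47  1.66 -0.    1.01 -0.17]
shift cm [ 2.78 -0.09 -0.03]
rotvec [-0.003 -0.001 -0.   ]
rotvec [ 3.139e+00 -0.000e+00  1.000e-03]
t 6.12 pos [501.9 162.1  92.4] grip 0.52 F [ 0.5  0.1 -2.4] j [ 0.09  0.47  1.66 -0.    1.01 -0.17]
shift cm [ 2.84 -0.1  -0.07]
rotvec [-0.002  0.001  0.   ]
rotvec [ 3.139e+00  0.000e+00 -1.000e-03]
t 6.17 pos [502.  162.3  92.7] grip 0.516 F [ 0.3  0.2 -2.8] j [ 0.09  0.47  1.66 -0.    1.01 -0.17]
shift cm [ 2.87 -0.11 -0.09]
rotvec [-0.002  0.001  0.   ]
rotvec [ 3.14e+00  0.00e+00 -2.00e-03]
```

Before lowering further, a look at it from the cameras.

```bash
python3 -m pendant '[[0,0,0,1,0,0,0.3],[0,0,0,2,0,0,0.3],[0,0,0,2.4,0,0,0.3],[0,0,0,2.6,0,0,0.3],[0,0,0,2.6,0,0,0.3]]'
python3 - <<'E'
from h import *
import cv2
plan(501.5,161,62,np.pi/2+.267)
b=vision.capture('scene')[:,:,::-1]
cv2.imwrite('pics/s5.png',cv2.resize(b[135:255,205:355],None,fx=5,fy=5,interpolation=cv2.INTER_CUBIC))
cv2.imwrite('pics/w5.png',vision.capture('wrist')[:,:,::-1])
E
```

```text
time_s: 6.85
eef_pos: [501.5, 162.6, 65.9]
ee_rot: [0.701, -0.094, 0.701, 0.094]
force: [0.1, -0.5, -2.7]
grip_width: 0.515
t 6.85 pos [501.5 162.6  65.9] grip 0.515 F [ 0.1 -0.5 -2.7] j [ 0.09  0.51  1.68  0.    0.95 -0.17]
shift cm [ 0.39 -0.16 -0.05]
rotvec [-0.001  0.     0.   ]
rotvec [ 3.14  0.   -0.  ]
```

View pics/s5.png

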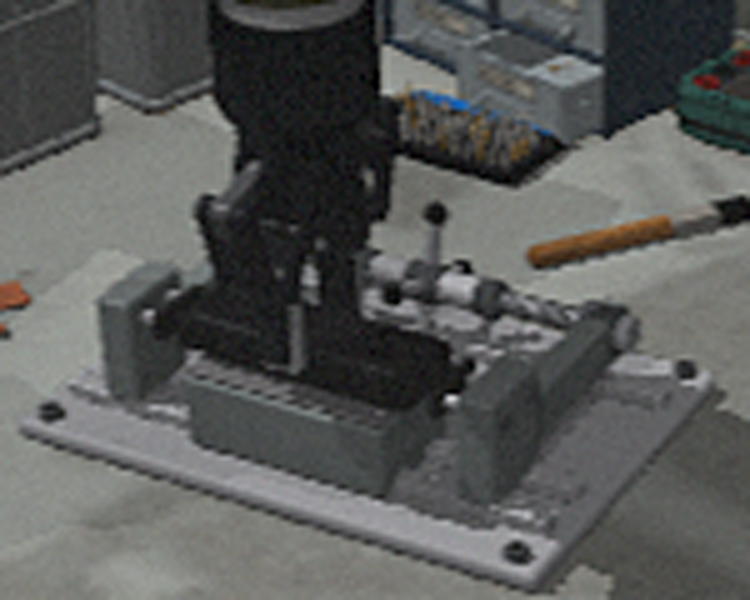

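View pics/w5.png

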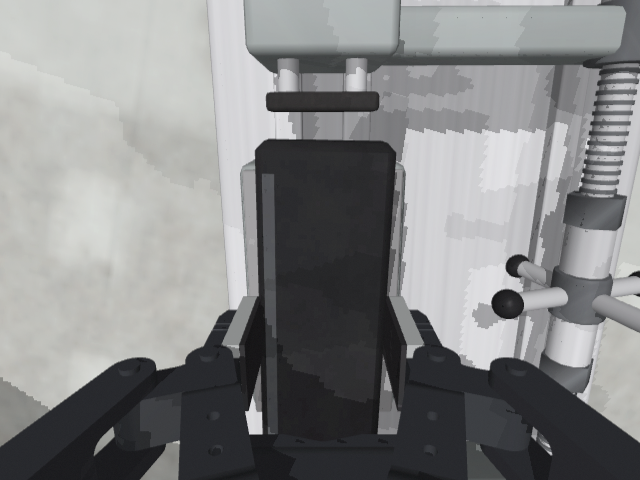

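The wrist view shows the pack at columns 256–396, centred between the bed edges (243–405). The left pad's inner edge is at row 110, the pack end at row ~143 and the bed end at row ~166.

```bash
python3 - <<'E'
from h import *
c=vision.calibration('wrist');s=sense();R=rot(s)
for n,uv,z in (('pad',(323,111),64.5),('padtop',(323,109),71.5),('pack',(326,142),72),('packlow',(326,142),62),('bed l',(243,168),55),('bed r',(405,164),55),('hub',(584,297),47)):
    print(n,R.inv().apply(unproj(c,[uv],z)-s['eef_pos']).round(1))
E
```

```text
pad [[ 1.6 73.9  0.6]]
padtop [[-5.4 74.4  0.6]]
pack [[-5.9 64.3  1.5]]
packlow [[ 4.1 63.7  1.6]]
bed l [[ 11.1  54.1 -28.9]]
bed r [[11.1 55.5 30.7]]
hub [[ 19.2  -1.1 111.3]]
```

```bash
python3 -m pendant '[[0,0,0,0.2,0,0,0.3],[0,0,0,0.35,0,0,0.3],[0,0,0,0.35,0,0,0.3],[0,0,0,0.35,0,0,0.3],[0,0,0,0.35,0,0,0.3]]'
python3 -c "
from h import *
plan(501.5,161,62,np.pi/2+.267)"
```

```text
time_s: 7.58
eef_pos: [501.5, 162.6, 62.4]
ee_rot: [0.701, -0.094, 0.701, 0.094]
force: [-0.1, 0.7, -2.5]
grip_width: 0.515
t 7.58 pos [501.5 162.6  62.4] grip 0.515 F [-0.1  0.7 -2.5] j [ 0.09  0.51  1.69 -0.    0.94 -0.17]
shift cm [ 0.04 -0.15 -0.04]
rotvec [-0.001 -0.     0.   ]
rotvec [3.14 0.   0.  ]
```

Still no contact, as the force is only the pack's own weight. I'll go down a little more.

```bash
python3 -m pendant '[[0,0,0,0.1,0,0,0.3],[0,0,0,0.2,0,0,0.3],[0,0,0,0.25,0,0,0.3],[0,0,0,0.25,0,0,0.3],[0,0,0,0.25,0,0,0.3]]'
python3 -c "
from h import *
plan(501.5,161,62,np.pi/2+.267)"
```

```text
time_s: 8.2
eef_pos: [501.6, 162.6, 62.2]
ee_rot: [0.701, -0.094, 0.701, 0.094]
force: [-10.6, -2.2, 23.1]
grip_width: 0.511
t 8.2 pos [501.6 162.6  62.2] grip 0.511 F [-10.6  -2.2  23.1] j [ 0.09  0.51  1.69 -0.    0.94 -0.17]
shift cm [ 0.02 -0.15 -0.05]
rotvec [-0.001  0.001  0.   ]
rotvec [ 3.14e+00  1.00e-03 -1.00e-03]
```

```bash
python3 -m pendant '[[0,0,0,-0.2,0,0,0.3],[0,0,0,-0.2,0,0,0.55],[0,0,0,-0.2,0,0,0.7],[0,0,0,-0.2,0,0,0.72],[0,0,0,-0.2,0,0,0.72]]'
python3 -m pendant '[[0,0,0,-2,0,0,0.72],[0,0,0,-6,0,0,0.72],[0,0,0,-11,0,0,0.72],[0,0,0,-12,0,0,0],[0,0,0,-12,0,0,0]]'
python3 - <<'E'
from h import *
import cv2
plan(606,190,180,np.pi/2+.267)
b=vision.capture('scene')[:,:,::-1]
cv2.imwrite('pics/s6.png',cv2.resize(b[135:255,205:355],None,fx=5,fy=5,interpolation=cv2.INTER_CUBIC))
np.savez('w6.npz',**vision.calibration('wrist'))
cv2.imwrite('pics/w6.png',vision.capture('wrist')[:,:,::-1])
E
```

```text
time_s: 8.82
eef_pos: [501.5, 162.6, 61.9]
ee_rot: [0.701, -0.094, 0.701, 0.094]
force: [-0.6, 0.7, 0.1]
grip_width: 0.721
time_s: 9.45
eef_pos: [501.4, 162.6, 181.7]
ee_rot: [0.701, -0.094, 0.701, 0.094]
force: [-0.2, 0.3, -1.2]
grip_width: 0.302
t 9.45 pos [501.4 162.6 181.7] grip 0.302 F [-0.2  0.3 -1.2] j [ 0.09  0.36  1.57  0.    1.22 -0.17]
shift cm [ 0.17 -0.1  10.81]
rotvec [-0.001  0.     0.   ]
rotvec [ 3.14  0.   -0.  ]
```

View pics/s6.png

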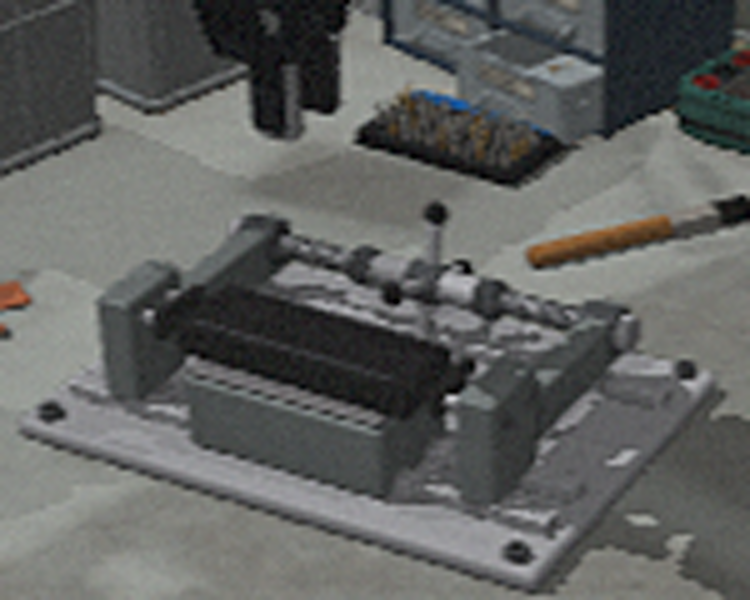

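View pics/w6.png

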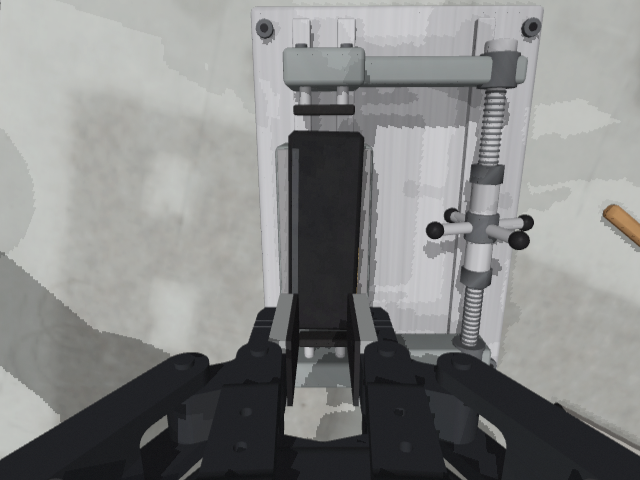

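The pack lies flat, centred on the bed and let go. Next I close the fingers and go to just behind the upright spoke.

```bash
python3 -c "
from h import *
plan(588.5,185.8,110,np.pi/2+.267)"
python3 -m pendant '[[0,0,0,0,-0.1,4,0],[0,0,0,2,-0.1,8,0],[0,0,0,5,-0.1,9,0],[0,0,0,7,-0.1,9,0],[0,0,0,7,-0.1,9,0]]'
python3 - <<'E'
from h import *
import cv2
plan(588.5,185.8,72,np.pi/2+.267)
b=vision.capture('scene')[:,:,::-1]
cv2.imwrite('pics/s7.png',cv2.resize(b[135:255,205:355],None,fx=5,fy=5,interpolation=cv2.INTER_CUBIC))
np.savez('w7.npz',**vision.calibration('wrist'))
cv2.imwrite('pics/w7.png',vision.capture('wrist')[:,:,::-1])
E
```

```text
t 9.55 pos [500.9 162.5 180.4] grip 0.126 F [ 0.3  0.4 -0.7] j [ 0.09  0.36  1.57  0.    1.22 -0.17]
shift cm [ 7.02 -0.06  9.08]
rotvec [-0.002 -0.003 -0.   ]
rotvec [ 3.14e+00 -1.00e-03  4.00e-03]
time_s: 10.18
eef_pos: [587.3, 185.1, 109.0]
ee_rot: [0.699, -0.094, 0.703, 0.094]
force: [0.6, 0.2, -0.5]
grip_width: 0.005
t 10.18 pos [587.3 185.1 109. ] grip 0.005 F [ 0.6  0.2 -0.5] j [ 0.12  0.62  1.35 -0.    1.17 -0.15]
shift cm [3.7  0.04 0.16]
rotvec [-0.002 -0.006 -0.001]
rotvec [ 3.14e+00 -1.00e-03  9.00e-03]
```

View pics/s7.png

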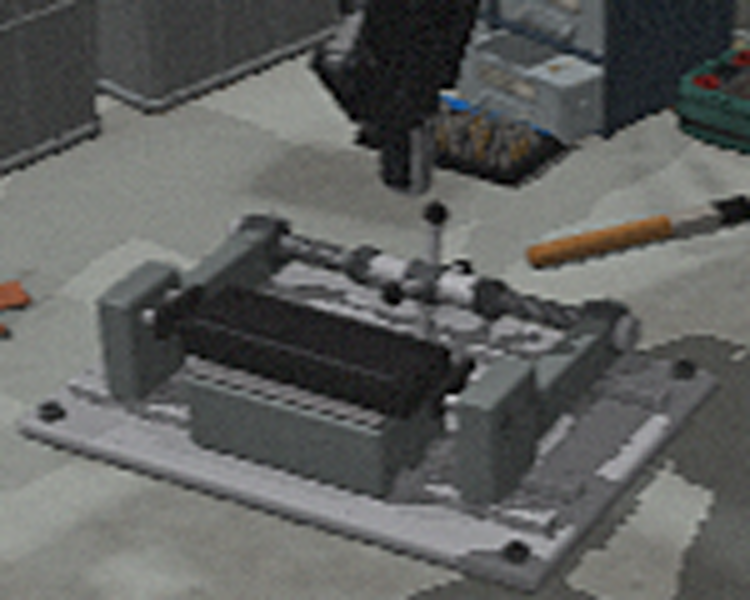

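View pics/w7.png

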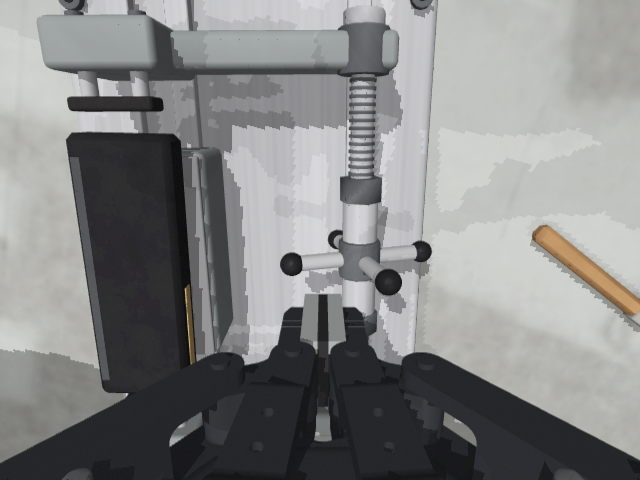

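The wrist view shows the closed finger tips at columns 303–343, left of the upright ball (388,282), with the −x ball at (291,264). That makes it clear to descend and push.

```bash
python3 -m pendant '[[0,0,0,1.5,0,0.1,0],[0,0,0,3,0,0.1,0],[0,0,0,3.7,0,0.1,0],[0,0,0,3.7,0,0.1,0],[0,0,0,3.7,0,0.1,0]]'
python3 -m pendant '[[0,0,0,0,0,0.5,0],[0,0,0,0,0,1,0],[0,0,0,0,0,1.5,0],[0,0,0,0,0,2,0],[0,0,0,0,0,2.5,0]]'
python3 - <<'E'
from h import *
import cv2
plan(606.5,190.7,72,np.pi/2+.267)
b=vision.capture('scene')[:,:,::-1]
cv2.imwrite('pics/s8.png',cv2.resize(b[135:255,205:355],None,fx=5,fy=5,interpolation=cv2.INTER_CUBIC))
cv2.imwrite('pics/w8.png',vision.capture('wrist')[:,:,::-1])
E
```

```text
time_s: 10.9
eef_pos: [589.8, 185.5, 75.3]
ee_rot: [0.701, -0.094, 0.701, 0.094]
force: [-0.7, 0.3, -0.1]
grip_width: 0.0
time_s: 11.52
eef_pos: [614.1, 192.2, 75.1]
ee_rot: [0.701, -0.094, 0.701, 0.094]
force: [-1.3, -1.1, 1.6]
grip_width: 0.003
t 11.53 pos [614.1 192.2  75.1] grip 0.003 F [-1.3 -1.1  1.6] j [ 0.12  0.72  1.29  0.    1.14 -0.14]
shift cm [ 0.31  0.06 -0.77]
rotvec [-0.001  0.     0.   ]
rotvec [ 3.14e+00  0.00e+00 -1.00e-03]
```

View pics/s8.png

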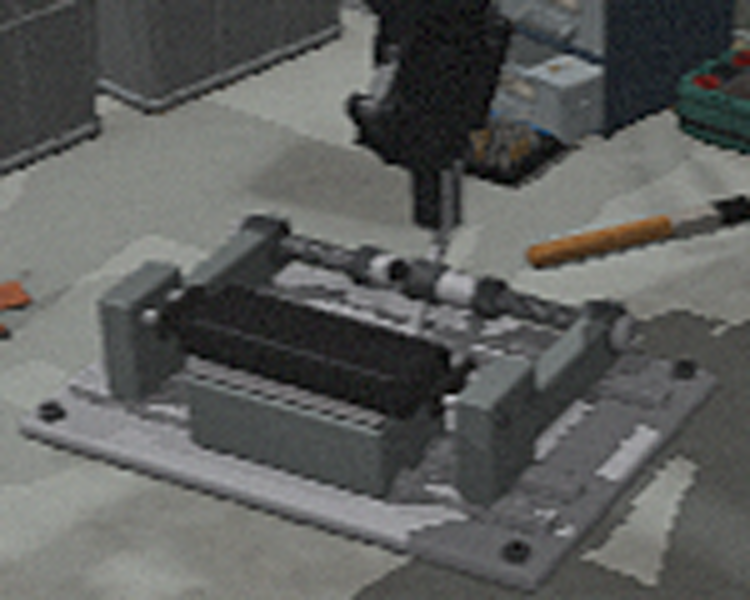

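View pics/w8.png

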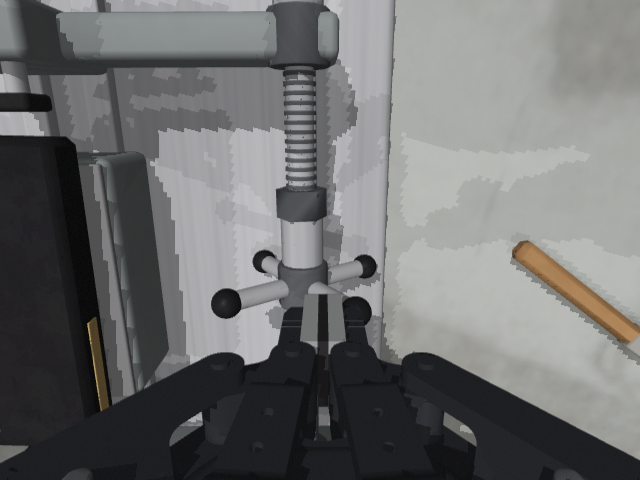

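The sleeve turned: the balls are now at wrist (226,303), (263,262), (364,266) and (356,310). I'll fit the angle from these.

```bash
cat >> h.py <<'E'
from scipy.optimize import least_squares, linear_sum_assignment
def ang(obs,c=None,t=.267,prior=(606.5,190.7)):
    """best sleeve angle mod pi/2 (range -pi/4..pi/4 start grid) from ball pixels"""
    c=c or vision.calibration('wrist');obs=np.array(obs,float);best=None
    def bl(p):
        A=p[2]+np.arange(4)*np.pi/2;d=36*np.sin(A)
        return np.c_[p[0]+d*np.cos(t),p[1]+d*np.sin(t),47+36*np.cos(A)]
    for a0 in np.arange(0,1.57,.2):
        p=np.array([*prior,a0])
        for it in range(3):
            q=proj(c,bl(p));D=np.linalg.norm(q[:,None]-obs[None],axis=2)
            i,j=linear_sum_assignment(D)
            r=least_squares(lambda p:np.r_[(proj(c,bl(p))[i]-obs[j]).ravel(),(p[:2]-prior)*.5],p);p=r.x
        if best is None or r.cost<best.cost: best=r
    print('angle mod pi/2: %.3f'%(best.x[2]%(np.pi/2)),'hub',best.x[:2].round(1),'cost',round(best.cost,1));return best.x
E
python3 -c "
from h import *
ang([(226,303),(263,262),(364,266),(356,310)])"
```

```text
angle mod pi/2: 0.636 hub [605.9 191.9] cost 2.2
```

```bash
python3 -m pendant '[[0,0,0,0.2,0,0.3,0],[0,0,0,0.3,0,0.6,0],[0,0,0,0.3,0,0.9,0],[0,0,0,-1,0,0.9,0],[0,0,0,-2.5,0,0.8,0]]'
python3 -m pendant '[[0,0,0,-1,0,-1,0],[0,0,0,-1,0,-3.5,0],[0,0,0,-1,0,-5.8,0],[0,0,0,-1,0,-5.8,0],[0,0,0,-1,0,-5.8,0]]'
python3 - <<'E'
from h import *
import cv2
plan(606.5-40*.9646,190.7-40*.264,72,np.pi/2+.267)
np.savez('w9.npz',**vision.calibration('wrist'))
cv2.imwrite('pics/w9.png',vision.capture('wrist')[:,:,::-1])
E
```

```text
time_s: 12.25
eef_pos: [621.9, 194.2, 101.1]
ee_rot: [0.701, -0.094, 0.7, 0.094]
force: [-0.3, -0.5, 1.2]
grip_width: 0.003
time_s: 12.88
eef_pos: [566.0, 179.0, 110.6]
ee_rot: [0.701, -0.094, 0.7, 0.094]
force: [0.4, 0.3, 0.6]
grip_width: -0.002
t 12.88 pos [566.  179.  110.6] grip -0.002 F [0.4 0.3 0.6] j [ 0.11  0.57  1.43  0.    1.13 -0.16]
shift cm [3.86 0.06 0.21]
rotvec [-0.002  0.001  0.   ]
rotvec [ 3.14e+00  0.00e+00 -2.00e-03]
```

View pics/w9.png

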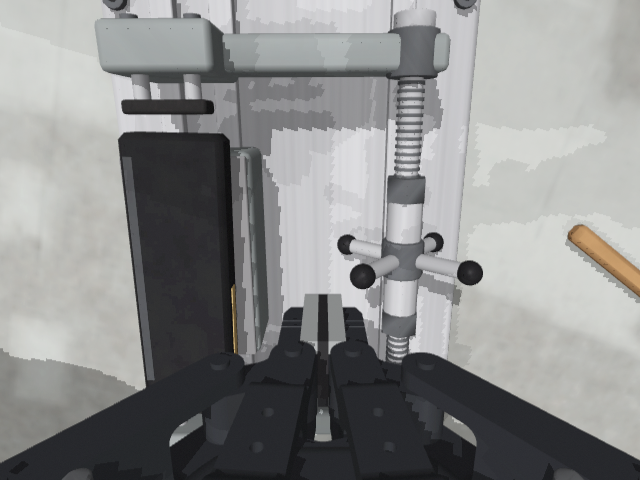

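The balls are at (470,272), (363,276), (346,244) and (433,243), so the next spoke to push is the one at (363,276).

```bash
python3 -c "
from h import *
ang([(470,272),(363,276),(346,244),(433,243)],dict(np.load('w9.npz')))"
```

```text
angle mod pi/2: 0.874 hub [606.3 191.8] cost 1.6
```

```bash
python3 -m pendant '[[0,0,0,2,0,0,0],[0,0,0,3.8,0,0,0],[0,0,0,3.8,0,0,0],[0,0,0,3.8,0,1,0],[0,0,0,3.8,0,2,0]]'
python3 -m pendant '[[0,0,0,0,0,1,0],[0,0,0,0,0,2,0],[0,0,0,0,0,3,0],[0,0,0,0,0,4,0],[0,0,0,0,0,4.1,0]]'
python3 -m pendant '[[0,0,0,-1.5,0,0,0],[0,0,0,-3.8,0,-1,0],[0,0,0,-3.8,0,-4,0],[0,0,0,-3.8,0,-6.1,0],[0,0,0,-3.8,0,-6.1,0]]'
python3 - <<'E'
from h import *
import cv2
plan(606.5-40*.9646,190.7-40*.264,72,np.pi/2+.267)
np.savez('w10.npz',**vision.calibration('wrist'))
cv2.imwrite('pics/w10.png',vision.capture('wrist')[:,:,::-1])
E
```

```text
time_s: 13.55
eef_pos: [584.4, 184.2, 77.6]
ee_rot: [0.7, -0.094, 0.702, 0.094]
force: [-26.2, -4.7, 61.1]
grip_width: -0.001
time_s: 14.18
eef_pos: [624.5, 195.1, 71.9]
ee_rot: [0.701, -0.094, 0.701, 0.094]
force: [-2.9, -1.5, 0.7]
grip_width: 0.001
time_s: 14.8
eef_pos: [565.5, 179.0, 111.6]
ee_rot: [0.702, -0.094, 0.7, 0.094]
force: [-0.6, -0.2, -0.2]
grip_width: -0.003
t 14.8 pos [565.5 179.  111.6] grip -0.003 F [-0.6 -0.2 -0.2] j [ 0.11  0.57  1.44  0.    1.13 -0.16]
shift cm [3.97 0.05 0.25]
rotvec [-0.002  0.002  0.   ]
rotvec [ 3.14e+00  1.00e-03 -4.00e-03]
```

View pics/w10.png

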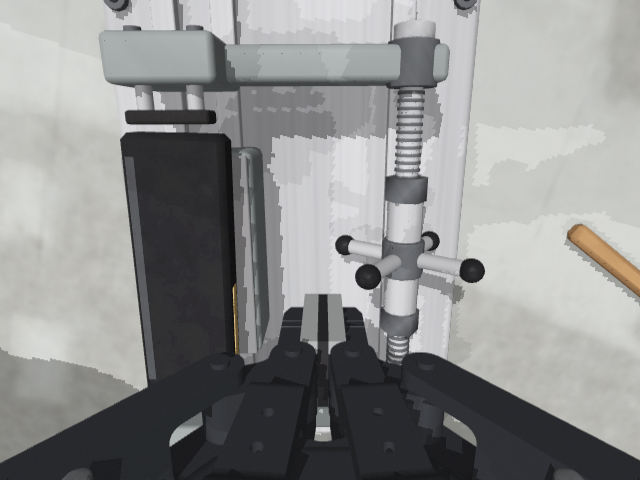

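```bash
python3 - <<'E'
from h import *
c=dict(np.load('w10.npz'))
x=ang([(472,271),(368,277),(345,245),(430,242)],c)
P=unproj(c,[(170,123)],64.5);t=.267
print('padL y',(P[0,:2]-[502,162])@[-np.sin(t),np.cos(t)])
P=unproj(dict(np.load('w9.npz')),[(168,112)],64.5)
print('padL y before',(P[0,:2]-[502,162])@[-np.sin(t),np.cos(t)])
E
```

```text
angle mod pi/2: 0.932 hub [606.6 191.5] cost 0.8
padL y 69.32771150097936
padL y before 73.87647475310436
```

```bash
python3 -m pendant '[[0,0,0,1,0,-0.6,0],[0,0,0,3,0,-0.6,0],[0,0,0,4.1,0,-0.6,0],[0,0,0,4.1,0,-0.6,0],[0,0,0,4.1,0,-0.6,0]]'
python3 -m pendant '[[0,0,0,0,0,1,0],[0,0,0,0,0,1.7,0],[0,0,0,0,0,2.4,0],[0,0,0,0,0,3.1,0],[0,0,0,0,0,3.8,0]]'
python3 -m pendant '[[0,0,0,0,0,0.7,0],[0,0,0,0,0,1.4,0],[0,0,0,0,0,2.1,0],[0,0,0,0,0,2.7,0],[0,0,0,0,0,2.8,0]]'
python3 -m pendant '[[0,0,0,-1.5,0,0,0],[0,0,0,-3.8,0,-1,0],[0,0,0,-3.9,0,-4,0],[0,0,0,-3.9,0,-6.4,0],[0,0,0,-3.9,0,-6.4,0]]'
python3 - <<'E'
from h import *
import cv2
plan(606.5-46*.9646,190.7-46*.264,71,np.pi/2+.267)
np.savez('w11.npz',**vision.calibration('wrist'))
cv2.imwrite('pics/w11.png',vision.capture('wrist')[:,:,::-1])
b=vision.capture('scene')[:,:,::-1]
cv2.imwrite('pics/s11.png',cv2.resize(b[135:255,205:355],None,fx=5,fy=5,interpolation=cv2.INTER_CUBIC))
E
```

```text
time_s: 15.48
eef_pos: [560.1, 177.4, 69.4]
ee_rot: [0.701, -0.094, 0.701, 0.094]
force: [0.7, 0.1, 0.1]
grip_width: 0.001
time_s: 16.1
eef_pos: [596.7, 187.5, 69.2]
ee_rot: [0.701, -0.094, 0.701, 0.094]
force: [-3.4, -1.5, 1.6]
grip_width: 0.006
time_s: 16.73
eef_pos: [623.3, 194.7, 68.5]
ee_rot: [0.7, -0.094, 0.701, 0.094]
force: [-6.3, -1.4, 0.4]
grip_width: -0.001
time_s: 17.35
eef_pos: [561.9, 177.9, 109.5]
ee_rot: [0.702, -0.094, 0.7, 0.094]
force: [1.0, -0.8, 0.4]
grip_width: 0.0
t 17.35 pos [561.9 177.9 109.5] grip 0.0 F [ 1.  -0.8  0.4] j [ 0.11  0.57  1.45  0.    1.12 -0.16]
shift cm [3.85 0.05 0.03]
rotvec [-0.002  0.003  0.   ]
rotvec [ 3.14   0.    -0.004]
```

View pics/w11.png

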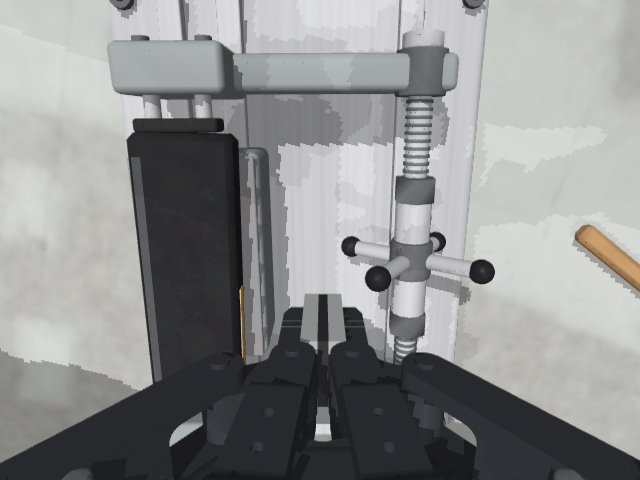

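View pics/s11.png

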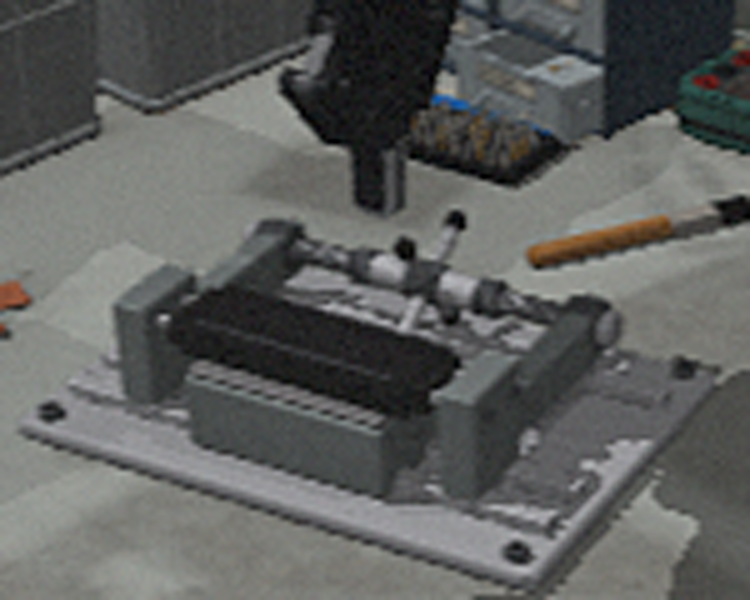

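```bash
python3 - <<'E'
from h import *
import cv2
ang([(482,271),(377,278),(351,246),(436,242)],dict(np.load('w11.npz')))
ims=[cv2.imread(f'pics/w{i}.png') for i in (9,10,11)]
cv2.imwrite('pics/pins.png',np.hstack([cv2.resize(im[25:165,95:250],None,fx=1.7,fy=4,interpolation=cv2.INTER_CUBIC) for im in ims]))
E
```

```text
angle mod pi/2: 0.947 hub [606.3 191.9] cost 1.3
```

View pics/pins.png

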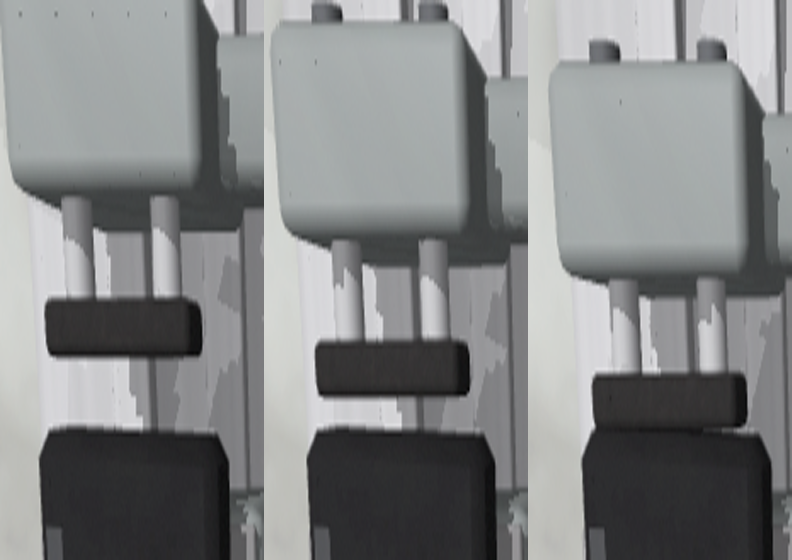

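The left pin length has shrunk only slightly (100→95 px of 10 mm). That fits a sleeve angle of about 5.66, leaving about 1.1 rad to go. I'll make the last stroke in small steps.

```bash
python3 -m pendant '[[0,0,0,1,0,0,0],[0,0,0,3,0,0,0],[0,0,0,4,0,0,0],[0,0,0,4,0,0,0],[0,0,0,4,0,0,0]]'
python3 -m pendant '[[0,0,0,0,0,1,0],[0,0,0,0,0,2,0],[0,0,0,0,0,3,0],[0,0,0,0,0,3.6,0],[0,0,0,0,0,4.2,0]]'
python3 - <<'E'
from h import *
import cv2
s=sense();print('d',(np.array(s['eef_pos'])[:2]-[606.4,191.7])@[.9646,.264])
np.savez('w12.npz',**vision.calibration('wrist'))
cv2.imwrite('pics/w12.png',vision.capture('wrist')[:,:,::-1])
b=vision.capture('scene')[:,:,::-1]
cv2.imwrite('pics/s12.png',cv2.resize(b[135:255,205:355],None,fx=5,fy=5,interpolation=cv2.INTER_CUBIC))
E
```

```text
time_s: 18.08
eef_pos: [562.0, 178.0, 68.4]
ee_rot: [0.701, -0.094, 0.701, 0.094]
force: [-0.4, 0.1, -0.3]
grip_width: 0.001
time_s: 18.7
eef_pos: [601.9, 188.9, 67.6]
ee_rot: [0.7, -0.094, 0.702, 0.094]
force: [-5.6, -0.9, -2.4]
grip_width: 0.005
d -5.081864469760042
```

View pics/w12.png

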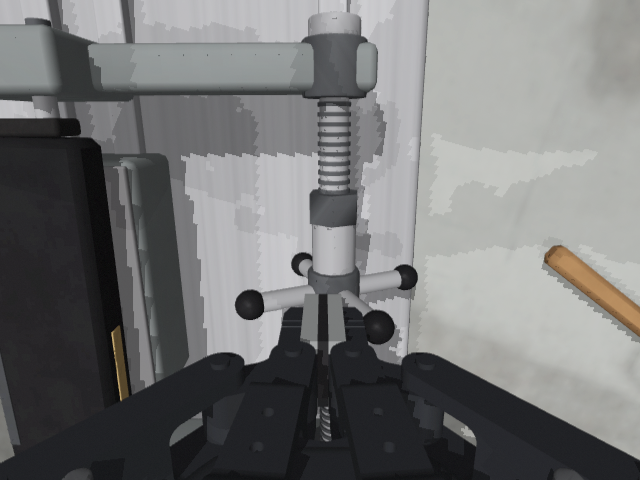

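View pics/s12.png

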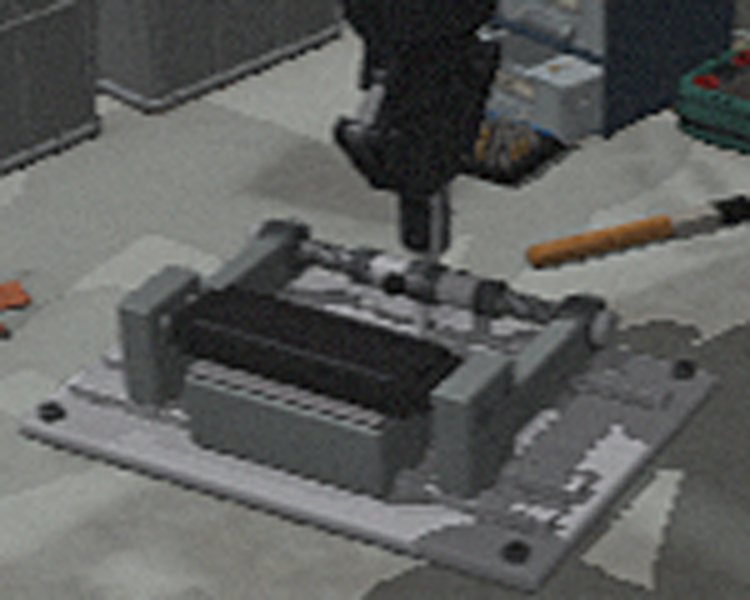

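The balls are at wrist (250,305), (302,264), (405,277) and (379,326).

```bash
python3 - <<'E'
from h import *
ang([(250,305),(302,264),(405,277),(379,326)],dict(np.load('w12.npz')))
E
```

```text
angle mod pi/2: 0.428 hub [606.3 191.9] cost 1.3
```

The angle is about 6.71 rad, close to the 6.8 half-way mark. I'll back the finger off, lift and check the pins on both sides.

```bash
python3 -m pendant '[[0,0,0,0,0,-0.5,0],[0,0,0,-1,0,-0.5,0],[0,0,0,-5,0,-0.5,0],[0,0,0,-10,0,-4,0],[0,0,0,-12,0,-8,0]]'
python3 -m pendant '[[0,0,0,0,-3,-2,0],[0,0,0,0,-6,-3,0],[0,0,0,0,-9,-4,0],[0,0,0,0,-9,-4,0],[0,0,0,0,-9,-4,0]]'
python3 - <<'E'
from h import *
import cv2
plan(502,162,200,np.pi/2+.267)
np.savez('w13.npz',**vision.calibration('wrist'))
cv2.imwrite('pics/w13.png',vision.capture('wrist')[:,:,::-1])
b=vision.capture('scene')[:,:,::-1]
cv2.imwrite('pics/s13.png',cv2.resize(b[135:255,205:355],None,fx=5,fy=5,interpolation=cv2.INTER_CUBIC))
E
```

```text
time_s: 19.42
eef_pos: [525.3, 167.8, 191.6]
ee_rot: [0.703, -0.094, 0.699, 0.094]
force: [-0.1, -0.4, -0.1]
grip_width: 0.0
time_s: 20.05
eef_pos: [510.2, 71.0, 188.5]
ee_rot: [0.701, -0.094, 0.7, 0.094]
force: [0.3, -0.0, -1.3]
grip_width: -0.001
t 20.05 pos [510.2  71.  188.5] grip -0.001 F [ 0.3 -0.  -1.3] j [-0.09  0.33  1.59  0.    1.22 -0.36]
shift cm [-1.15  8.99  1.6 ]
rotvec [-0.001  0.001  0.   ]
rotvec [ 3.14e+00  0.00e+00 -2.00e-03]
```

View pics/w13.png

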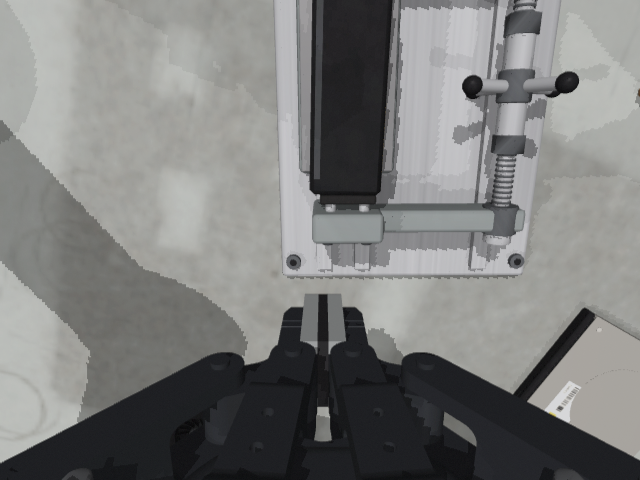

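View pics/s13.png

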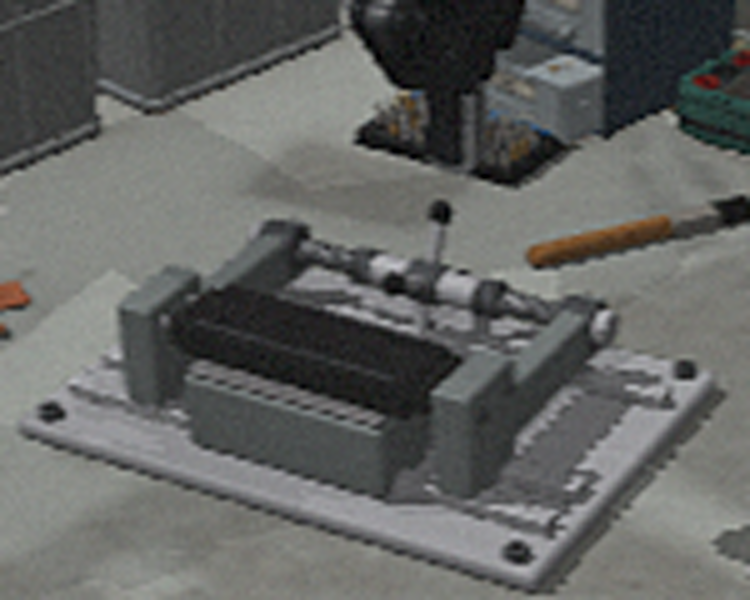

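```bash
python3 -m pendant '[[0,0,0,0,4,5,0],[0,0,0,0,6,8,0],[0,0,0,0,6,8,0],[0,0,0,0,6,8,0],[0,0,0,0,6,8,0]]'
python3 - <<'E'
from h import *
import cv2
np.savez('w14.npz',**vision.calibration('wrist'))
cv2.imwrite('pics/w14.png',vision.capture('wrist')[:,:,::-1])
E
```

```text
time_s: 20.78
eef_pos: [571.0, 149.0, 188.2]
ee_rot: [0.701, -0.093, 0.701, 0.093]
force: [1.1, -0.6, 1.1]
grip_width: 0.0
```

View pics/w14.png

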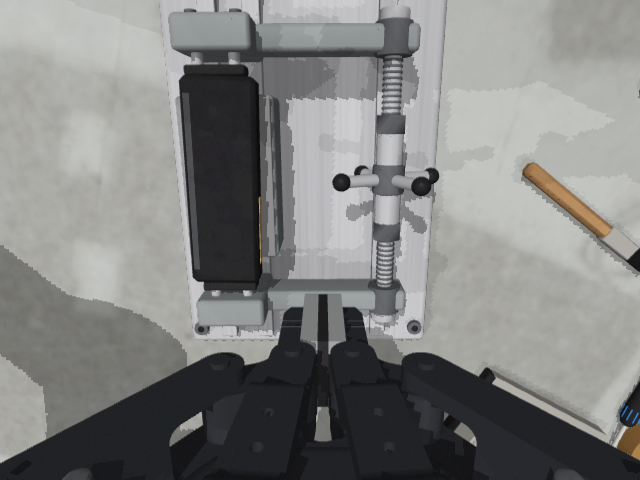

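Both jaws are visible, so I'll enlarge this one.

```bash
python3 - <<'E'
from h import *
import cv2
a=cv2.imread('pics/w14.png')
A=cv2.resize(a[5:100,160:280],None,fx=3.3,fy=6,interpolation=cv2.INTER_CUBIC)
B=cv2.resize(a[240:335,170:290],None,fx=3.3,fy=6,interpolation=cv2.INTER_CUBIC)
cv2.imwrite('pics/w14c.png',np.hstack([A,B]))
ang([(342,182),(361,172),(432,176),(422,186)],dict(np.load('w14.npz')))
E
```

```text
angle mod pi/2: 0.437 hub [606.7 192. ] cost 1.9
```

View pics/w14c.png

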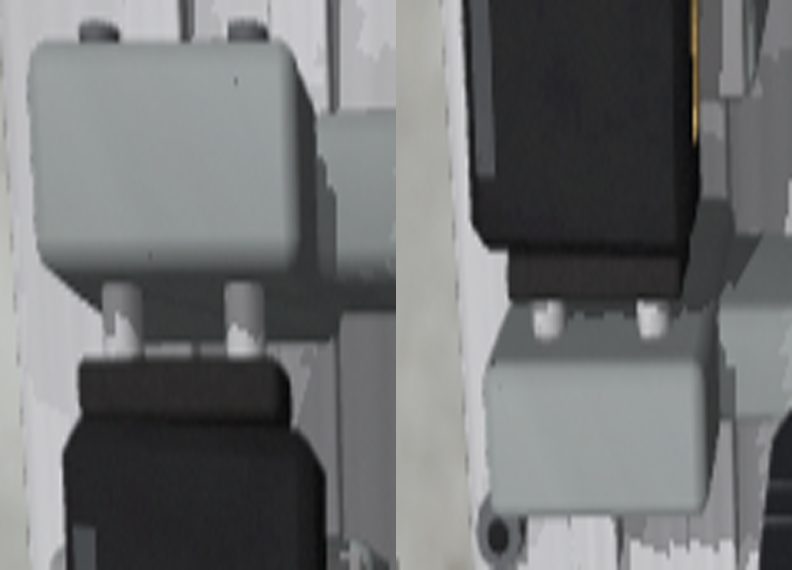

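```bash
python3 - <<'E'
from h import *
t=.267;v=np.array([-np.sin(t),np.cos(t)])
def y(c,uv,z): return (unproj(c,[uv],z)[0,:2]-[502,162])@v
for f,e,b in (('w9',(150,25+197/4),(150,25+299/4)),('w10',(150,25+240/4),(150,25+343/4)),('w11',(170,25+280/4),(170,25+374/4)),('w14',(205,5+284/6),(205,5+360/6))):
    c=dict(np.load(f+'.npz'));print(f,'jaw',y(c,e,67).round(1),'padback',y(c,b,71.5).round(1),'pin',(y(c,e,67)-y(c,b,71.5)).round(2))
c=dict(np.load('w14.npz'))
print('right: padback',y(c,(232,240+299/6),71.5),'jaw face at pin',y(c,(220,240+338/6),66.5),'jaw top inner edge',y(c,(230,240+362/6),75))
print('left jaw top inner', y(c,(215,5+250/6),75))
print('pack ends top', y(c,(218,5+428/6),73), y(c,(226,240+248/6),73))
E
```

```text
w9 jaw 88.9 padback 78.6 pin 10.31
w10 jaw 84.9 padback 74.4 pin 10.5
w11 jaw 80.7 padback 71.2 pin 9.51
w14 jaw 78.2 padback 70.8 pin 7.4
right: padback -70.12086042106347 jaw face at pin -77.10024259357306 jaw top inner edge -76.24565802469884
left jaw top inner 79.97359936974874
pack ends top 64.49085374827001 -63.33845736898121
```

Pin measurements put both pads roughly 3–3.8 mm in, and the pack is still centred. A small extra nudge of about 0.15 rad brings it nearer half-way.

```bash
python3 -c "
from h import *
plan(590,187.2,110,np.pi/2+.267)"
python3 -m pendant '[[0,0,0,2,3.2,2.8,0],[0,0,0,5,3.2,2.8,0],[0,0,0,7.8,3.2,2.8,0],[0,0,0,7.8,3.2,2.8,0],[0,0,0,7.8,3.2,2.8,0]]'
python3 - <<'E'
from h import *
import cv2
plan(590,187.2,71,np.pi/2+.267)
cv2.imwrite('pics/w15.png',vision.capture('wrist')[:,:,::-1])
E
```

```text
t 20.82 pos [571.1 149.  188.2] grip -0.0 F [ 0.1 -0.3  0.3] j [ 0.06  0.49  1.35 -0.    1.3  -0.21]
shift cm [7.82 3.2  2.82]
rotvec [-0.002  0.     0.   ]
rotvec [ 3.139  0.    -0.   ]
time_s: 21.45
eef_pos: [590.6, 187.5, 111.5]
ee_rot: [0.702, -0.093, 0.7, 0.093]
force: [-0.6, -0.1, -0.4]
grip_width: 0.004
t 21.45 pos [590.6 187.5 111.5] grip 0.004 F [-0.6 -0.1 -0.4] j [ 0.12  0.63  1.34  0.    1.17 -0.15]
shift cm [ 4.05 -0.01 -0.07]
rotvec [-0.002  0.002  0.   ]
rotvec [ 3.14e+00  0.00e+00 -3.00e-03]
```

View pics/w15.png

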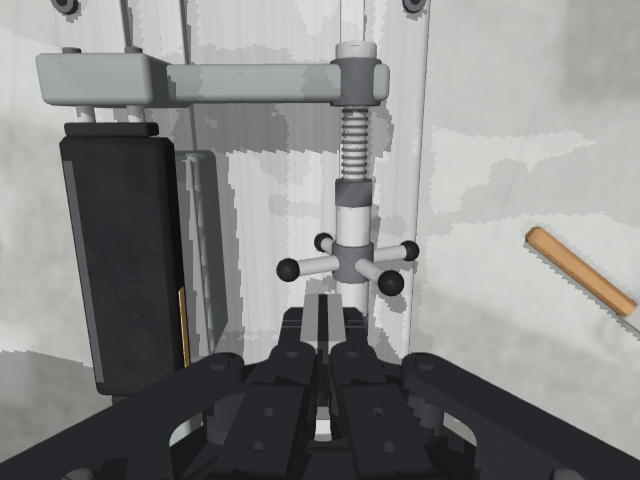

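The fingers (columns 303–343) sit between the −x ball (288,270) and the upper ball (391,283). I'll descend and nudge to d ≈ +2.

```bash
python3 -m pendant '[[0,0,0,1,0,0,0],[0,0,0,2.5,0,0,0],[0,0,0,4,0,0,0],[0,0,0,4,0,0,0],[0,0,0,4,0,0,0]]'
python3 -m pendant '[[0,0,0,0,0,0.6,0],[0,0,0,0,0,1,0],[0,0,0,0,0,1.4,0],[0,0,0,0,0,1.7,0],[0,0,0,0,0,1.9,0]]'
python3 - <<'E'
from h import *
import cv2
s=sense();print('d',(np.array(s['eef_pos'])[:2]-[606.4,191.7])@[.9646,.264])
np.savez('w16.npz',**vision.calibration('wrist'))
cv2.imwrite('pics/w16.png',vision.capture('wrist')[:,:,::-1])
E
```

```text
time_s: 22.12
eef_pos: [590.2, 187.7, 70.1]
ee_rot: [0.701, -0.094, 0.701, 0.094]
force: [1.1, -0.0, -0.1]
grip_width: 0.001
time_s: 22.75
eef_pos: [607.7, 192.6, 69.3]
ee_rot: [0.7, -0.094, 0.702, 0.094]
force: [-5.2, -1.2, -0.5]
grip_width: 0.002
d 1.4577020604131727
```

View pics/w16.png

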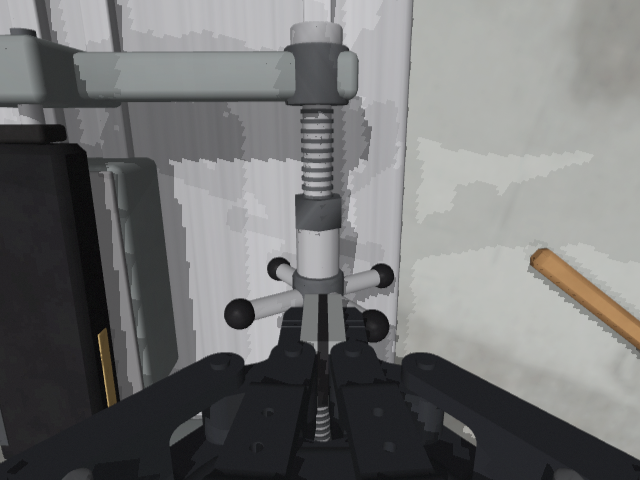

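The balls are at (240,314), (279,268), (382,276) and (375,325). I'll fit the angle, then withdraw the same way as before.

```bash
python3 -c "
from h import *
ang([(240,314),(279,268),(382,276),(375,325)],dict(np.load('w16.npz')))"
python3 -m pendant '[[0,0,0,0,0,-0.6,0],[0,0,0,-1,0,-0.8,0],[0,0,0,-5,0,-0.8,0],[0,0,0,-9,-1,-1.5,0],[0,0,0,-12,-3.6,-2,0]]'
python3 -m pendant '[[0,0,0,0,0,0,0],[0,0,0,0,0,0,0],[0,0,0,0,0,0,0],[0,0,0,0,0,0,0],[0,0,0,0,0,0,0]]'
python3 - <<'E'
from h import *
import cv2
plan(590,187.2,71,np.pi/2+.267)
np.savez('w17.npz',**vision.calibration('wrist'))
a=vision.capture('wrist')[:,:,::-1]
cv2.imwrite('pics/w17.png',a)
b=vision.capture('scene')[:,:,::-1]
cv2.imwrite('pics/s17.png',cv2.resize(b[135:255,205:355],None,fx=5,fy=5,interpolation=cv2.INTER_CUBIC))
cv2.imwrite('pics/t17.png',vision.capture('top')[:,:,::-1])
E
```

```text
angle mod pi/2: 0.600 hub [606.6 192. ] cost 1.6
time_s: 23.42
eef_pos: [598.6, 153.0, 193.0]
ee_rot: [0.702, -0.094, 0.7, 0.094]
force: [0.4, 0.4, -0.6]
grip_width: -0.004
time_s: 24.05
eef_pos: [598.3, 153.0, 189.5]
ee_rot: [0.701, -0.094, 0.701, 0.094]
force: [0.0, -0.2, -0.4]
grip_width: 0.003
t 24.05 pos [598.3 153.  189.5] grip 0.003 F [ 0.  -0.2 -0.4] j [ 0.06  0.55  1.26  0.    1.34 -0.21]
shift cm [11.85  3.52  0.1 ]
rotvec [-0.001 -0.001 -0.   ]
rotvec [ 3.14e+00 -0.00e+00  1.00e-03]
```

View pics/w17.png

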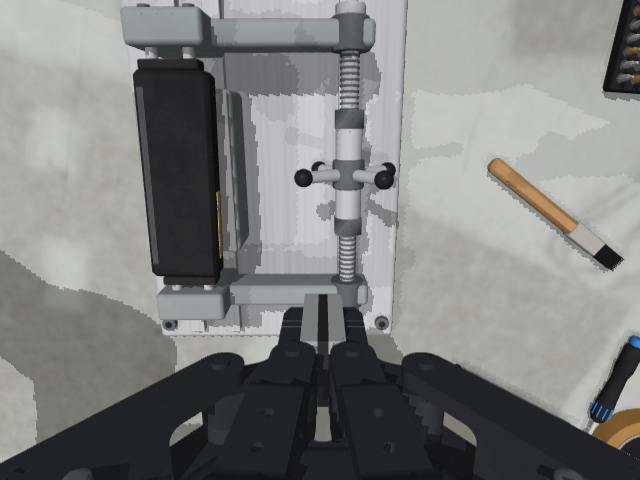

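View pics/s17.png

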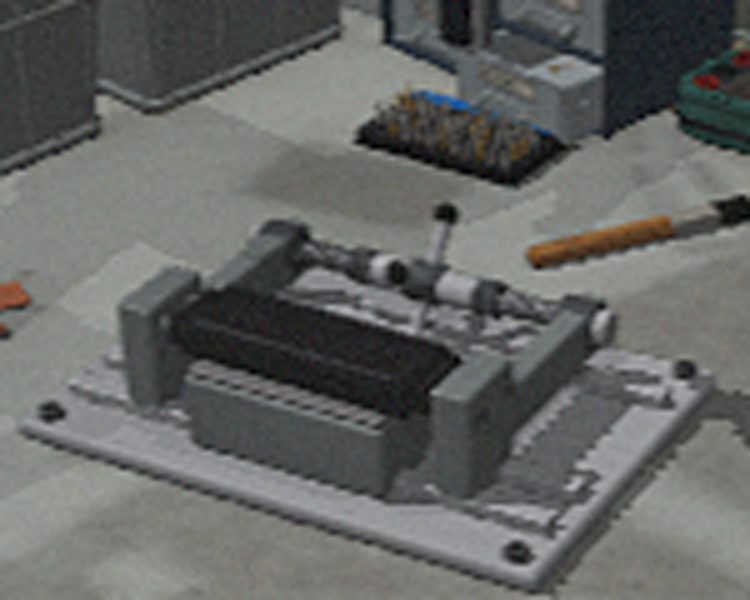

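View pics/t17.png

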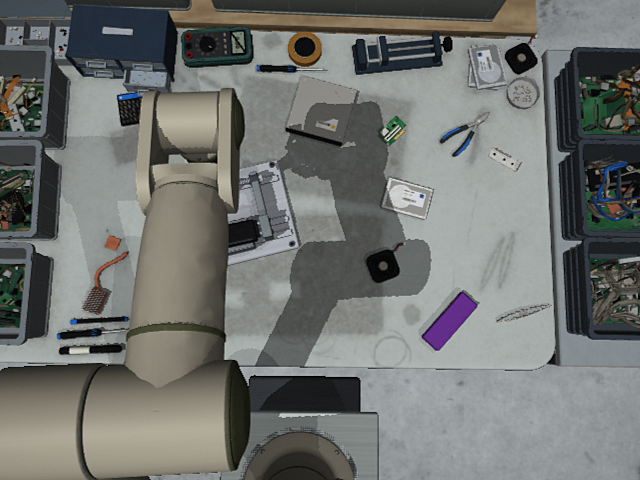

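The sleeve is at about 6.88 rad (roughly 4 mm per pad), the pack is flat and centred, and the arm is clear. The fan and disk are where they were. I'm handing in.

```bash
python3 -c "
from rig import job
print(job.finish_job())"
```

```text
the job is handed in; nothing more can be done
None
```

I laid the black battery pack on the bed and let go of it. I then turned the sleeve in five pushes of the upper spokes, the last one short and followed by a small nudge, and handed the job in at about 24 s.

**Final checks**
- **Sleeve:** about 6.88 rad from the spoke balls, which works out to about 4.2 mm of press per pad.
- **Pads:** the pin lengths gave less. Before the final nudge of about 0.17 rad I read roughly 3 mm pressed on each side, where the angle gave 3.8 mm. I did not re-measure the pins after the nudge, but it should have added about 0.4 mm. Either way both pads are inside the 2–6.5 mm limits.
- **Pack:** flat and lengthways on the bed, about 0.6 mm off centre in y before the nudge.
- **Fan and disk:** at the same pixels in the top view as at the start.
- **Arm:** clear of the fixture, with wrist force near zero.

**One rough moment:** on the second stroke the fingers came down against a spoke ball and the wrist force read about 61 N (the limit is 120 N). I started the next strokes further back, and it did not happen again.

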